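Bolt the microscope stand's foot to the bench rail and put the kit away

ROBOT

A 7-joint arm with a two-finger parallel gripper is mounted at the origin on the work surface. World frame = base frame: x ahead of the robot, y to its left, z up, the work surface at z = 0. Lengths are in m, angles in rad, forces in N, time in s.
With the tool pointing down it reaches from about 0.425 to 0.925 m from the base axis. Payload 6.8 kg.
Tool frame: the origin (TCP) lies midway between the tips of the shut fingers; the grasp point (between the pads) lies 19 mm behind it; z points along the fingers, y is the line along which they close (so a half turn about z gives the same grasp; the last joint's range is limited). The gripper opens to 85 mm and grips with 20 to 120 N. Pads are 22 mm wide; open, the fingers measure 114 mm over their backs; the gripper's body (76 mm by 85 mm) begins 54 mm behind the grasp point. The pads swing forward as they close: fully open they stand 13 mm farther back than shut.
Start: joints at [-1.258, 0.477, 0.022, 1.555, -0.011, 1.109, -0.083], TCP at [0.276, 0.616, 0.194] pointing down, gripper open.
Joint ranges: [-2.96, 2.96], [-0.34, 2.1], [-1.41, 1.46], [0.24, 2.44], [-1.37, 4.51], [0.17, 1.92], [-2.96, 2.96]. Speed limits (rad/s): [2.39, 2.39, 3.14, 3.14, 3.14, 3.14, 3.14].

INTERFACE

Orientations are given as a rotation vector (axis times angle).
In Python, from bench import get_obs, grab_frame, camera_params, r gives the robot as it stands.
- The arm moves only by the shell command python3 -m jog 'ROWS' [FORCE]. ROWS is JSON, a list of rows, each an object of numbers: "rx", "ry", "rz": the turn, a rotation vector about the world's x, y, z scaled (see below); "x", "y", "z": the shift along the world's x, y, z scaled (see below); "jaw": the opening, from -1 (shut) to 1 (fully open). In form: [{"rx": .., "ry": .., "rz": .., "x": .., "y": .., "z": .., "jaw": ..}, ...]. A call has 1 to 8 rows; each row shifts and turns the commanded pose from where the row before left it; what a row does not reach is not made up. The controller multiplies each number of a shift by 60 mm and each number of a turn by 10 degrees. A row lasts 1/8 s, in which the tool goes at most 62.5 mm and 10.7 degrees, less where a joint would pass 70% of its speed; a pose out of reach is approached as far as the arm can. A call with a number of a shift or a turn outside -1 to 1 is refused whole. A call with a gripper value outside its range is refused whole. The fingers move at their own pace and stop on an object; FORCE is the grip in N (left out, the last holds). Time passes only in rows, so rows that do not move let the fingers close. It gives the time, the measured TCP pose, the force, the opening and the grip force at its end, in the units of the state.
- get_obs(): the state, without advancing time (a new reading comes with each control period).
- grab_frame(name): name is "side" or "top" or "wrist"; returns the picture (480x640x3 uint8, red, green, blue); there is no depth.
- camera_params(name): a dict with "fx", "fy", "cx", "cy" (pixels), "k1" (the pictures are not rectified: a ray, as slopes to the right and down, at radius r is drawn at 1 + k1 r^2 times it, then the intrinsics apply), "R" (3x3) and "t" (3): a world point X has camera coordinates R X + t. Camera axes: x right, y down, z forward; pixel columns grow to the right and rows downward; lengths in m; the calibration is good to about 2 mm. A picture is of the moment at which its call begins: read the wrist's pose just before it. camera_params takes no time and is no camera call; for the wrist camera it gives the pose at the moment of the call.
- r.hand_in(): hands the job in; it is judged then, once.
The state is a dict: "clock": time; "joints": joint angles; "qvel": joint speeds; "tau": joint torques, N m; "tcp_pos": TCP position; "orientation": TCP orientation; "contact_force": force on the tool from outside, world axes, zero at the start; "moment": the same for the moment, N m; "grip_width": finger opening in m; "gripper_force": force on a finger pad.
Only numpy, scipy, OpenCV 4.12 (cv2) and the standard library are available. Lean on these libraries where they do the work, as an engineer would, in place of code of your own. Each camera call takes 0.05 s, during which the arm holds its last target. There are 200 camera calls.

TASK

Fix the microscope stand to the rail: lever its foot into line by driving the yellow tapered drift down through one of the foot's two offset bolt holes, drop a black-knobbed bolt fully home in the other hole while the drift still holds the line, then swap the drift for the second bolt. Stand the drift back in a hole of the tool block in the open kit drawer, lay every orange accessory case that is out on the bench in the tray beside it, and push the drawer home until it seats. Then turn the red wing latch on top of the drawer unit a quarter turn clockwise until it drops into its locked detent, leaving everything else on the bench where it is.

Things in the scene. Friction and masses are not known exactly. Their poses are not given: they have to be found in the camera images.
- foot (a joint): How far (m) the foot is out of line along the rail: 0 = its holes stand over the rail's holes, positive = shifted to the rail's +y. Starts 0.0055 to 0.008, travel -0.002 to 0.010; slides with about 5 N of friction and stays where left. Foot: white plate 96 (x) x 210 (y) x 12 mm on the rail, top 72 mm above the bench
- rail_holeL (a point): Rail: aluminium, fixed to the bench, 100 (x) x 260 (y) x 60 mm high; the foot slides along its y. This point: centre of the mouth of its left (+y) hole, on its top face 60 mm above the bench. Plain hole 18 mm in diameter, through to the bench. The two holes are 160 mm apart along y
- rail_holeR (a point): The same for the rail's right (-y) hole
- foot_holeL (a point): Centre of the foot's left (+y) hole, at the foot's top face: 18 mm in diameter, 12 mm deep, belongs over rail_holeL. Axes as the rail's. The foot carries an upright steel column, 32 mm in diameter (60 mm collar at its base), top 245 mm above the bench, midway between the holes and 32 mm to +x of the line through them
- foot_holeR (a point): The same for the foot's right (-y) hole, over rail_holeR
- drift: Tapered drift, 0.16 kg, starts upright in the drawer's tool block; origin on its axis at the underside (shoulder) of its handle, z up. Above: yellow handle 26 mm in diameter, 50 mm long. Below: steel, 17 mm in diameter for 20 mm, then tapering over 45 mm to a 7 mm tip. Pushed down (10 to 20 N) until the shoulder meets the foot it brings the holes within 1 mm
- bolt1: Hand-knob bolt, 0.11 kg, starts upright in the tool block; origin on its axis at the underside of its knob, z up. Above: black ribbed knob 34 mm in diameter, 30 mm high. Below: plain steel shank 15 mm in diameter, 50 mm long, last 5 mm coned to 9 mm. Dropped in, not screwed; home when the knob rests on the foot
- bolt2: Second bolt, the same as bolt1; either bolt may go in either hole
- drawer (a joint): Opening (m) of the drawer: 0 = shut, starts 0.165 open. It slides out to -x of a white unit fixed to the bench, 250 (x) x 270 (y) x 150 mm high. Slides with about 2 N; over the last 16 mm a spring catch resists with about 10 N, then pulls it in and holds it home
- drawer_pull (a point): Middle of the outer face of the aluminium pull (110 mm wide along y, 14 mm high, 118 mm above the bench) on the drawer's blue front; the front is 14 mm behind it, 266 mm wide, 6 to 138 mm above the bench. Pushed along its +x the drawer shuts. Axes as the unit's
- drawer_tray (a point): Centre of the blue floor of the drawer's tray, 76 mm above the bench: 182 (x) x 152 (y) mm inside, rim 8 mm high. Open, its rear 26 mm lie under the unit's top. A steel striker overhangs its front left corner (y 62 to 70 mm, x below -71 mm from here, 108 to 134 mm above the bench). Things lower than 138 mm above the bench pass into the unit. Axes as the unit's
- tool_hole0 (a point): Centre of the mouth of the front hole of the black tool block at the drawer's right (-y) side. Block top 84 mm above the bench; hole 19 mm in diameter, 68 mm deep. The drift and the bolts start in the three holes in any order, each resting on its shoulder. Axes as the unit's
- tool_hole1 (a point): The same for the middle hole, 48 mm to +x of the front one
- tool_hole2 (a point): The same for the rear hole, 96 mm to +x of the front one
- latch (a joint): Angle (rad) of the latch, growing clockwise seen from above: 0 = unlocked (wing along the unit's x), 1.571 = locked (wing along y). From 0.9 rad a spring cam resists with about 0.2 N m and lifts the wing 3 mm; past 1.25 rad it drops 2 mm, snaps to 1.571 and stays. Locked while the drawer is open, its tongue keeps the drawer out
- latch_wing (a point): Centre of the latch's red wing, on its vertical turning axis: wing 60 mm (along this point's x) x 13 mm (y), 30 mm high, from 166 to 196 mm above the bench when unlocked; on the unit's top, near its front left corner
- case1: Orange accessory case, 80 (x) x 30 (y) x 25 mm high, 0.07 kg; origin at the centre of its underside. May be absent
- case2: Another such case, may be absent
- case3: Another such case, may be absent
- jar1: Red-lidded clear specimen jar, 58 mm in diameter, 70 mm high, origin under its centre; left alone
- jar2: Another such jar, left alone
- jar3: Another such jar, left alone
- dish: Glass dish 90 mm in diameter, 16 mm high, left alone
- lens: Black hand lens, disc 70 mm in diameter with a handle towards -x, 155 mm long in all, 12 mm high; left alone
Not all that is in view belongs to the job. Leave any blue, pink or turquoise look-alike of the case1 alone.

How it is judged:
On the way, in this order (a step that is already met when the one before it is completed fails the run):
1. the drift's tip has entered both of two offset holes while the foot is still out of line (by more than 3 mm) (value of joint foot above 0.003 m and ((horizontal distance between drift and rail_holeL below 0.012 m and height (world z) of drift below 0.12 m and angle between drift's own z axis and vertical below 0.2 rad) or (horizontal distance between drift and rail_holeR below 0.012 m and height (world z) of drift below 0.12 m and angle between drift's own z axis and vertical below 0.2 rad))), for 0.04 s.
2. the drift is driven down (its shoulder within 12 mm of the foot's hole) and the foot's holes are in line within 2.5 mm (value of joint foot between -0.0025 and 0.0025 m and ((distance between drift and foot_holeL below 0.012 m and angle between drift's own z axis and vertical below 0.1 rad) or (distance between drift and foot_holeR below 0.012 m and angle between drift's own z axis and vertical below 0.1 rad))), for 0.2 s.
3. a bolt is home in the other hole while the drift is still in its hole ((((distance between drift and foot_holeL below 0.012 m and angle between drift's own z axis and vertical below 0.1 rad) and ((distance between bolt1 and foot_holeR below 0.004 m and angle between bolt1's own z axis and vertical below 0.08 rad) or (distance between bolt2 and foot_holeR below 0.004 m and angle between bolt2's own z axis and vertical below 0.08 rad))) or ((distance between drift and foot_holeR below 0.012 m and angle between drift's own z axis and vertical below 0.1 rad) and ((distance between bolt1 and foot_holeL below 0.004 m and angle between bolt1's own z axis and vertical below 0.08 rad) or (distance between bolt2 and foot_holeL below 0.004 m and angle between bolt2's own z axis and vertical below 0.08 rad))))), for 0.2 s.
4. the drift is out and both bolts are home, one in each hole ((((distance between bolt1 and foot_holeL below 0.004 m and angle between bolt1's own z axis and vertical below 0.08 rad) and (distance between bolt2 and foot_holeR below 0.004 m and angle between bolt2's own z axis and vertical below 0.08 rad)) or ((distance between bolt1 and foot_holeR below 0.004 m and angle between bolt1's own z axis and vertical below 0.08 rad) and (distance between bolt2 and foot_holeL below 0.004 m and angle between bolt2's own z axis and vertical below 0.08 rad)))), for 0.2 s.
5. the drift stands in a hole of the tool block, every case is in the tray, and the drawer is home (((distance between drift and tool_hole0 below 0.008 m and angle between drift's own z axis and vertical below 0.15 rad) or (distance between drift and tool_hole1 below 0.008 m and angle between drift's own z axis and vertical below 0.15 rad) or (distance between drift and tool_hole2 below 0.008 m and angle between drift's own z axis and vertical below 0.15 rad)) and x of case1 in the frame of drawer_tray between -0.09 and 0.09 m and y of case1 in the frame of drawer_tray between -0.075 and 0.075 m and z of case1 in the frame of drawer_tray between -0.006 and 0.045 m and x of case2 in the frame of drawer_tray between -0.09 and 0.09 m and y of case2 in the frame of drawer_tray between -0.075 and 0.075 m and z of case2 in the frame of drawer_tray between -0.006 and 0.045 m and x of case3 in the frame of drawer_tray between -0.09 and 0.09 m and y of case3 in the frame of drawer_tray between -0.075 and 0.075 m and z of case3 in the frame of drawer_tray between -0.006 and 0.045 m and value of joint drawer below 0.003 m), for 0.2 s.
6. the latch is turned into its locked detent (value of joint latch above 1.5 rad), for 0.2 s.
At the end, for the whole second after the job is handed in: Both bolts home in the foot (within 4 mm, upright), one in each hole; the drift upright in a hole of the tool block (within 8 mm of seated); every case in the tray; the drawer home (under 3 mm open); the latch locked (over 1.5 rad); bolts at rest (all of step 5 and (((distance between bolt1 and foot_holeL below 0.004 m and angle between bolt1's own z axis and vertical below 0.08 rad) and (distance between bolt2 and foot_holeR below 0.004 m and angle between bolt2's own z axis and vertical below 0.08 rad)) or ((distance between bolt1 and foot_holeR below 0.004 m and angle between bolt1's own z axis and vertical below 0.08 rad) and (distance between bolt2 and foot_holeL below 0.004 m and angle between bolt2's own z axis and vertical below 0.08 rad))) and value of joint latch above 1.5 rad and linear speed of each of bolt1, bolt2 below 0.02 m/s); the robot touches nothing.
It fails at once if a bystander is moved more than 50 mm or tipped (distance of any of jar1, jar2, jar3, dish, lens from where it was at the start of the episode above 0.05 m or angle between any of jar1, jar2, jar3, dish, lens's own z axis and vertical above 0.5 rad).
Of case1, case2, case3 only 1 to 3 are there at a start; the rules pass over those that are not, and their reading is None.
At some moment in a run one of case1, case2, case3 may be knocked a few centimetres aside while the robot is not near it.
It also fails if it takes over 210 s, if anything falls off the work surface, if the arm or the gripper's body presses on something with over 40 N, if the wrist force passes 120 N, or if a joint passes its speed limit or range.

## Working session

There is one attempt and no reset: what is moved stays moved. The work goes in short steps, Python scripts to look and compute and a shell command to move; the robot and the scene stay as the last step left them, time stands still between calls to the robot, and variables do not carry over. Pictures are saved under pics/ and viewed, at most 14 in all, crops included, and the job is handed in when it is done.

```bash
ls; mkdir -p pics
cat > h.py <<'E'
import numpy as np, cv2
from bench import get_obs, grab_frame, camera_params, r
def ray(c,u,v):
    p=camera_params(c) if isinstance(c,str) else c
    K=np.array([[p['fx'],0,p['cx']],[0,p['fy'],p['cy']],[0,0,1.]])
    x,y=cv2.undistortPoints(np.array([[[u,v]]],float),K,np.array([p['k1'],0,0,0,0.]))[0,0]
    R=np.array(p['R']);t=np.array(p['t'])
    return -R.T@t, R.T@np.array([x,y,1])
def onz(c,u,v,z):
    o,d=ray(c,u,v); return o+d*(z-o[2])/d[2]
def proj(c,X):
    p=camera_params(c) if isinstance(c,str) else c
    x=np.array(p['R'])@np.array(X)+np.array(p['t']); s=x[:2]/x[2]; s=s*(1+p['k1']*(s@s))
    return s[0]*p['fx']+p['cx'], s[1]*p['fy']+p['cy']
def save(name,im): cv2.imwrite('pics/'+name+'.png',cv2.cvtColor(im,cv2.COLOR_RGB2BGR))
def tri(c1,a,c2,b):
    o1,d1=ray(c1,*a);o2,d2=ray(c2,*b)
    s=np.linalg.lstsq(np.stack([d1,-d2],1),o2-o1,rcond=None)[0]
    return (o1+d1*s[0]+o2+d2*s[1])/2, np.linalg.norm(o1+d1*s[0]-o2-d2*s[1])
E
python3 - <<'E'
from h import *
for n in('side','top'):
    save(n+'0',grab_frame(n)); p=camera_params(n); print(n,p['fx'],p['k1'],(-np.array(p['R']).T@p['t']).round(3))
o=get_obs();print(o)
E
```

```text
pics
side 549.6680038460222 -0.05327653424654943 [0.491 0.938 1.273]
top 482.34259015451556 -0.010630305618662371 [ 0.448 -0.061  1.224]
{'clock': 0.1, 'joints': array([-1.25810981,  0.47773566,  0.02235397,  1.55634244, -0.01150535,
        1.10927871, -0.08309905]), 'qvel': array([-0.00116939, -0.00275503, -0.0016302 , -0.00174039, -0.00052007,
       -0.00041443,  0.00151792]), 'tau': array([ 3.80818106e-03, -5.97761357e+01,  1.61331441e+00, -2.81952113e+01,
        1.28605653e-02,  5.06308686e-03, -9.42486622e-06]), 'tcp_pos': array([0.27550278, 0.61557704, 0.19341526]), 'orientation': array([-6.56044145e-01, -3.07210000e+00,  2.54525049e-03]), 'contact_force': array([-0.26035977, -0.07049673,  0.43715621]), 'moment': array([-0.02032207,  0.02668535,  0.01353115]), 'gripper_force': 0.0, 'grip_width': 0.0853992022128561}
```

View pics/top0.png

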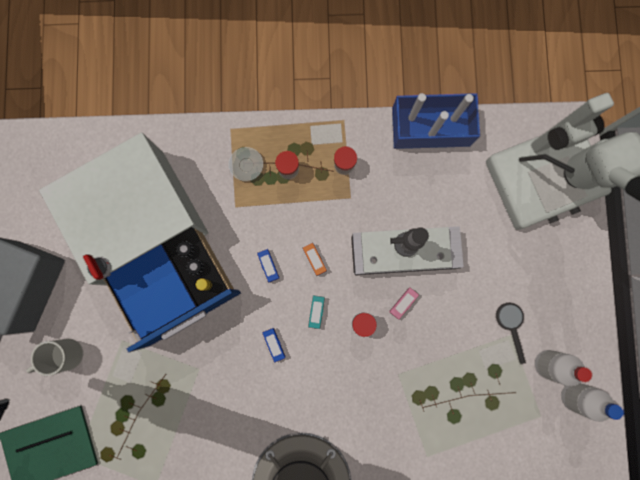

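View pics/side0.png

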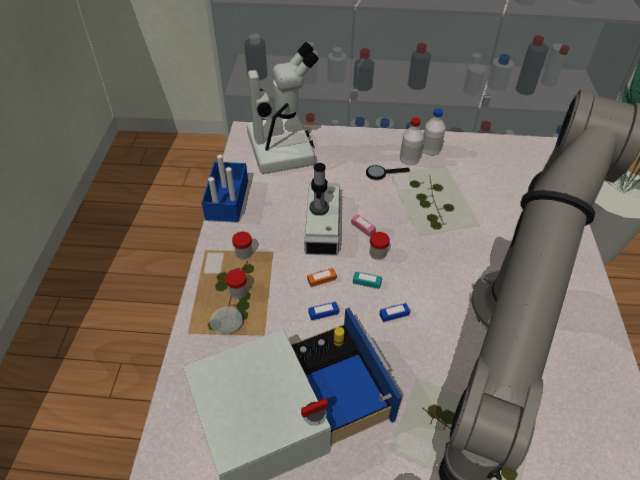

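The only orange case in view is at top px (315,259). The others, at (268,265) and (274,345) blue, (317,312) turquoise and (404,303) pink, are look-alikes. The drift, with its yellow handle, is in the front tool hole at (204,285), and the foot is at about (405,251). Next I'll take enlarged crops of these.

Run:
```python
from h import *
o=get_obs()
print('tcp proj',[np.round(proj(n,o['tcp_pos'])) for n in('top','side')],'base',np.round(proj('top',[0,0,0.0])))
im=grab_frame('top')
a=cv2.resize(im[215:355,95:245],None,fx=4,fy=4,interpolation=cv2.INTER_CUBIC)[:560]
save('drw',a)
b=cv2.resize(im[215:315,290:470],None,fx=4.4,fy=4.4,interpolation=cv2.INTER_CUBIC)
save('foot',b)
hsv=cv2.cvtColor(im,cv2.COLOR_RGB2HSV)
def blobs(lo,hi,z,n):
    m=cv2.inRange(hsv,lo,hi)
    for c in cv2.findContours(m,0,2)[0]:
        if cv2.contourArea(c)>25:
            (u,v),s,an=cv2.minAreaRect(c); print(n,round(u),round(v),np.round(s),round(an),onz('top',u,v,z).round(3))
blobs((5,150,120),(16,255,255),.025,'orange'); blobs((20,120,100),(32,255,255),.134,'yellow'); blobs((0,170,80),(4,255,255),.07,'red');blobs((174,150,80),(180,255,255),.07,'red')
```

```text
tcp proj [array([  3., 388.]), array([444., 505.])] base [301. 483.]
orange 319 269 [ 8. 10.] 63 [ 0.519 -0.059  0.025]
orange 308 248 [ 4. 10.] 61 [ 0.573 -0.033  0.025]
yellow 202 284 [11. 11.] 0 [0.487 0.208 0.134]
red 584 374 [12. 12.] 90 [ 0.253 -0.672  0.07 ]
red 363 325 [22. 19.] 70 [ 0.381 -0.158  0.07 ]
red 91 267 [25.  5.] 63 [0.537 0.491 0.07 ]
red 287 162 [21. 21.] 63 [0.781 0.014 0.07 ]
red 345 157 [20. 20.] 90 [ 0.789 -0.13   0.07 ]
```

View pics/drw.png

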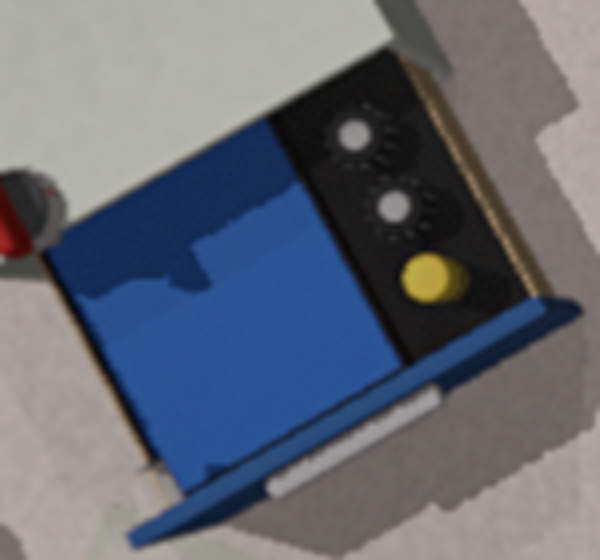

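View pics/foot.png

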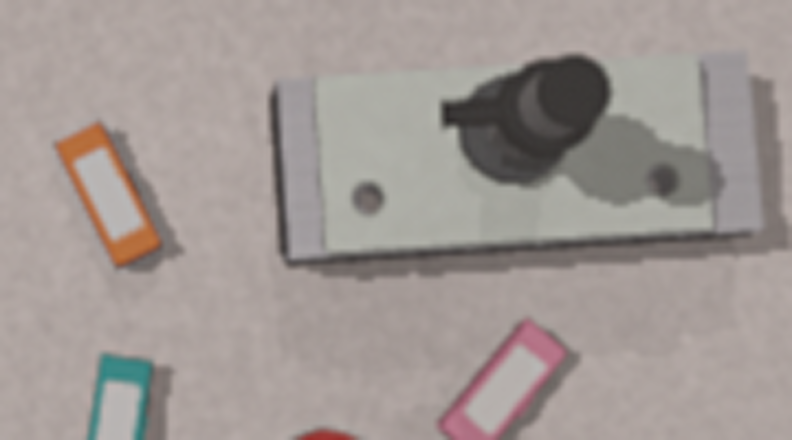

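Run:
```python
from h import *
P=lambda u,v,z:onz('top',u,v,z)
L=P(290+367/4.4,215+198/4.4,.072);R=P(290+663/4.4,215+180/4.4,.072)
print('L',L.round(4),'R',R.round(4),'d',np.linalg.norm(L-R), 'railyaw',np.degrees(np.arctan2(-(L-R)[0],(L-R)[1])))
b2=P(95+355/4,215+135/4,.114);b1=P(95+394/4,215+207/4,.114);d=P(95+425/4,215+278/4,.134)
print('b rear',b2.round(4),'b mid',b1.round(4),'drift',d.round(4))
e=(b2-d)[:2];print('unit yaw',np.degrees(np.arctan2(e[1],e[0])),np.linalg.norm(e))
c=P(290+108/4.4,215+195/4.4,.025);a1=P(290+78/4.4,215+132/4.4,.025);a2=P(290+138/4.4,215+256/4.4,.025)
print('case',c.round(4),np.degrees(np.arctan2(*(a1-a2)[[1,0]])))
print('latch',P(91,267,.196).round(4))
# drawer front pull
print('pull',P(95+270/4,215+490/4,.125).round(4),P(95+440/4,215+395/4,.125).round(4))
o=get_obs()
from scipy.spatial.transform import Rotation as Ro
M=Ro.from_rotvec(o['orientation']).as_matrix();print(M.round(3))
p=camera_params('wrist');print('wrist cam in tool', (M.T@(-np.array(p['R']).T@p['t']-o['tcp_pos'])).round(4), (M.T@np.array(p['R']).T).round(3), p['fx'])
```

```text
L [ 0.5341 -0.1891  0.072 ] R [ 0.5393 -0.3503  0.072 ] d 0.16135661996957598 railyaw 1.8557944132230364
b rear [0.5696 0.2541 0.114 ] b mid [0.5271 0.2315 0.114 ] drift [0.4849 0.2088 0.134 ]
unit yaw 28.183563127234684 0.09601167022024198
case [ 0.5435 -0.0478  0.025 ] 24.176959749065993
latch [0.5269 0.431  0.196 ]
pull [0.3682 0.2993 0.125 ] [0.4188 0.2027 0.125 ]
[[-0.913  0.408 -0.001]
 [ 0.408  0.913 -0.001]
 [-0.    -0.001 -1.   ]]
wrist cam in tool [ 0.0678  0.002  -0.1795] [[-0.    -0.963 -0.268]
 [ 1.     0.    -0.001]
 [ 0.001 -0.268  0.963]] 421.9099798189035
```

```bash
python3 -m jog '[{"z":0.9,"rz":-1},{"z":0.5,"y":-0.6,"x":0.2,"rz":-1},{"x":0.3,"y":-0.75,"rz":-1},{"x":0.3,"y":-0.75,"rz":-1},{"x":0.3,"y":-0.75,"rz":-1},{"x":0.3,"y":-0.75,"rz":-1},{"x":0.3,"y":-0.75,"rz":-1},{"x":0.3,"y":-0.75,"rz":-1}]' 60; python3 -m jog '[{"x":0.4,"y":-0.4,"rz":-1},{"x":0.3,"y":-0.4,"rz":-1},{"x":0.3,"y":-0.3,"rz":-1},{"x":0.3,"rz":-1},{"x":0.3,"rz":-0.8},{}]'
```

```text
validation failed for argument at $[0]...
validation failed for argument at $[0]...
```

```bash
python3 -m jog '[{"rx":0,"ry":0,"rz":-1,"x":0,"y":0,"z":0.9,"jaw":1}]' 60; python3 -m jog '[{"rx":0,"ry":0,"rz":-1,"x":0.2,"y":-0.6,"z":0.5,"jaw":1}]'
```

```text
clock: 0.28
tcp_pos: [0.2745, 0.6129, 0.2436]
orientation: [-0.927, -3.001, 0.017]
contact_force: [0.2, 1.7, 1.6]
grip_width: 0.0853
gripper_force: 0.0
clock: 0.4
tcp_pos: [0.2859, 0.5826, 0.2799]
orientation: [-1.181, -2.91, -0.004]
contact_force: [0.9, 0.1, 0.7]
grip_width: 0.0855
gripper_force: 0.0
```

```bash
python3 -m jog '[{"rx":0,"ry":0,"rz":-1,"x":0.3,"y":-0.7,"z":0,"jaw":0.4},{"rx":0,"ry":0,"rz":-1,"x":0.3,"y":-0.7,"z":0,"jaw":0.4},{"rx":0,"ry":0,"rz":-1,"x":0.3,"y":-0.7,"z":0,"jaw":0.4},{"rx":0,"ry":0,"rz":-1,"x":0.3,"y":-0.7,"z":0,"jaw":0.4},{"rx":0,"ry":0,"rz":-1,"x":0.3,"y":-0.7,"z":0,"jaw":0.4},{"rx":0,"ry":0,"rz":-1,"x":0.4,"y":-0.7,"z":0,"jaw":0.4},{"rx":0,"ry":0,"rz":-1,"x":0.4,"y":-0.7,"z":0,"jaw":0.4},{"rx":0,"ry":0,"rz":-1,"x":0.4,"y":-0.7,"z":0,"jaw":0.4}]'; python3 -m jog '[{"rx":0,"ry":0,"rz":-1,"x":0.3,"y":-0.3,"z":-0.5,"jaw":0.4},{"rx":0,"ry":0,"rz":-1,"x":0.2,"y":-0.2,"z":-0.5,"jaw":0.4},{"rx":0,"ry":0,"rz":-0.8,"x":0.1,"y":-0.1,"z":0,"jaw":0.4},{"rx":0,"ry":0,"rz":0,"x":0,"y":0,"z":0,"jaw":0.4},{"rx":0,"ry":0,"rz":0,"x":0,"y":0,"z":0,"jaw":0.4}]'
cat > look.py <<'E'
import sys
from h import *
from scipy.spatial.transform import Rotation as Ro
p=camera_params('wrist');o=get_obs();im=grab_frame('wrist');save(sys.argv[1],im);np.save('pics/raw.npy',im)
import pickle;pickle.dump(p,open('cam.pkl','wb'))
M=Ro.from_rotvec(o['orientation']).as_matrix()
print('tcp',o['tcp_pos'].round(4),'tool y deg',np.degrees(np.arctan2(M[1,1],M[0,1])).round(1),'z',M[:,2].round(3),'w',o['grip_width'],'j7',o['joints'][6].round(2))
E
python3 look.py w1
```

```text
clock: 1.4
tcp_pos: [0.4502, 0.2426, 0.2783]
orientation: [-2.779, -1.464, -0.0]
contact_force: [-0.3, 0.0, -0.9]
grip_width: 0.0599
gripper_force: 0.0
clock: 2.02
tcp_pos: [0.4856, 0.2087, 0.2185]
orientation: [-3.047, -0.762, -0.0]
contact_force: [0.3, 0.3, -0.0]
grip_width: 0.0601
gripper_force: 0.0
tcp [0.4856 0.2087 0.2185] tool y deg -61.9 z [ 0.  0. -1.] w 0.0600571301586667 j7 -1.46
```

View pics/w1.png

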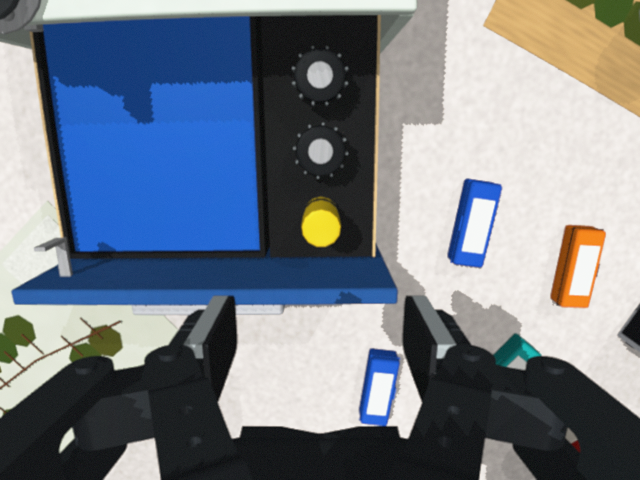

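Wrist view: yellow drift at (320,225), bolt knobs at (320,151) and (320,74), orange case at (579,266). I'll refine these positions.

Run:
```python
from h import *; import pickle
p=pickle.load(open('cam.pkl','rb'));im=np.load('pics/raw.npy');hsv=cv2.cvtColor(im,cv2.COLOR_RGB2HSV)
m=cv2.inRange(hsv,(20,150,215),(35,255,255))
c=max(cv2.findContours(m,0,2)[0],key=cv2.contourArea);(u,v),s,a=cv2.minAreaRect(c);print('drift',u,v,s,onz(p,u,v,.134).round(4))
m=cv2.inRange(hsv,(0,0,130),(180,60,255))
for c in cv2.findContours(m,0,2)[0]:
    if 300<cv2.contourArea(c)<1500:
        (u,v),s,a=cv2.minAreaRect(c);print(round(u),round(v),np.round(s),onz(p,u,v,.114).round(4))
m=cv2.inRange(hsv,(5,150,100),(15,255,255))
c=max(cv2.findContours(m,0,2)[0],key=cv2.contourArea);(u,v),s,a=cv2.minAreaRect(c);print('case',u,v,onz(p,u,v,.02).round(4))
```

```text
drift 320.7500305175781 227.75003051757812 (36.06244659423828, 35.35533905029297) [0.489  0.2108 0.134 ]
506 459 [55. 40.] [ 0.381  -0.0254  0.114 ]
379 394 [20. 43.] [0.388  0.1045 0.114 ]
320 151 [24. 24.] [0.5307 0.2334 0.114 ]
320 74 [25. 25.] [0.5728 0.2564 0.114 ]
case 577.3450927734375 266.46649169921875 [ 0.5477 -0.0408  0.02  ]
```

```bash
python3 -m jog '[{"rx":0,"ry":0,"rz":0,"x":0.05,"y":0.03,"z":-0.7,"jaw":0.3},{"rx":0,"ry":0,"rz":0,"x":0,"y":0,"z":-0.7,"jaw":0.3},{"rx":0,"ry":0,"rz":0,"x":0,"y":0,"z":-0.5,"jaw":0.3},{"rx":0,"ry":0,"rz":0,"x":0,"y":0,"z":-0.22,"jaw":0.3},{"rx":0,"ry":0,"rz":0,"x":0,"y":0,"z":0,"jaw":-1},{"rx":0,"ry":0,"rz":0,"x":0,"y":0,"z":0,"jaw":-1},{"rx":0,"ry":0,"rz":0,"x":0,"y":0,"z":0,"jaw":-1},{"rx":0,"ry":0,"rz":0,"x":0,"y":0,"z":0,"jaw":-1}]' 60
```

```text
clock: 3.08
tcp_pos: [0.4898, 0.2104, 0.0925]
orientation: [-3.048, -0.757, -0.004]
contact_force: [-1.1, -0.6, 7.4]
grip_width: 0.022
gripper_force: 59.1
```

```bash
python3 -m jog '[{"rx":0,"ry":0,"rz":0,"x":0,"y":0,"z":0.3,"jaw":-1},{"rx":0,"ry":0,"rz":0,"x":0,"y":0,"z":0.6,"jaw":-1},{"rx":0,"ry":0,"rz":0,"x":0,"y":0,"z":0.8,"jaw":-1},{"rx":0,"ry":0,"rz":0,"x":0,"y":0,"z":0.8,"jaw":-1},{"rx":0,"ry":0,"rz":0,"x":0,"y":0,"z":0.5,"jaw":-1},{"rx":0,"ry":0,"rz":0,"x":0,"y":0,"z":0,"jaw":-1}]'; python3 look.py w2
```

```text
clock: 3.82
tcp_pos: [0.4901, 0.2104, 0.2743]
orientation: [-3.047, -0.756, -0.008]
contact_force: [1.0, 0.4, -1.7]
grip_width: 0.022
gripper_force: 59.0
tcp [0.4901 0.2104 0.2743] tool y deg -62.1 z [ 0.004  0.004 -1.   ] w 0.022006226738248036 j7 -1.49
```

View pics/w2.png

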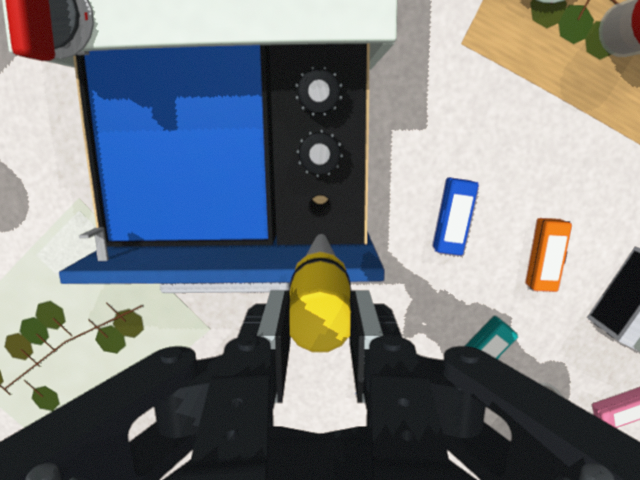

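```bash
python3 - <<'E'
from h import *; import pickle
p=pickle.load(open('cam.pkl','rb'));im=np.load('pics/raw.npy')
tcp=np.array([.4901,.2104,.2743])
for v in (236,240): print('tip off',(onz(p,320.5,v,.201)-tcp).round(4))
E
python3 -m jog '[{"rx":0,"ry":0,"rz":0.9,"x":0.1,"y":-0.8,"z":0,"jaw":-1},{"rx":0,"ry":0,"rz":0.9,"x":0.1,"y":-0.95,"z":0,"jaw":-1},{"rx":0,"ry":0,"rz":0.9,"x":0.1,"y":-0.95,"z":0,"jaw":-1},{"rx":0,"ry":0,"rz":0.9,"x":0.1,"y":-0.95,"z":0,"jaw":-1},{"rx":0,"ry":0,"rz":0.9,"x":0.1,"y":-0.95,"z":0,"jaw":-1},{"rx":0,"ry":0,"rz":0.9,"x":0.1,"y":-0.95,"z":0,"jaw":-1},{"rx":0,"ry":0,"rz":0.8,"x":0.1,"y":-0.9,"z":-0.2,"jaw":-1},{"rx":0,"ry":0,"rz":0,"x":0,"y":0,"z":0,"jaw":-1}]';python3 -m jog '[{"rx":0,"ry":0,"rz":0,"x":0,"y":-0.1,"z":-0.2,"jaw":-1},{"rx":0,"ry":0,"rz":0,"x":0,"y":0,"z":0,"jaw":-1},{"rx":0,"ry":0,"rz":0,"x":0,"y":0,"z":0,"jaw":-1}]'; python3 look.py w3
```

```text
tip off [ 0.0014  0.0013 -0.0733]
tip off [-0.0009  0.0001 -0.0733]
clock: 4.88
tcp_pos: [0.5276, -0.176, 0.2572]
orientation: [-2.251, -2.19, 0.007]
contact_force: [0.9, 0.8, -2.0]
grip_width: 0.0215
gripper_force: 59.1
clock: 5.25
tcp_pos: [0.5305, -0.1751, 0.2468]
orientation: [-2.241, -2.201, 0.0]
contact_force: [0.3, -0.1, -1.8]
grip_width: 0.0218
gripper_force: 59.1
tcp [ 0.5305 -0.1751  0.2468] tool y deg -1.0 z [-0.001  0.    -1.   ] w 0.021821504812026916 j7 0.39
```

View pics/w3.png

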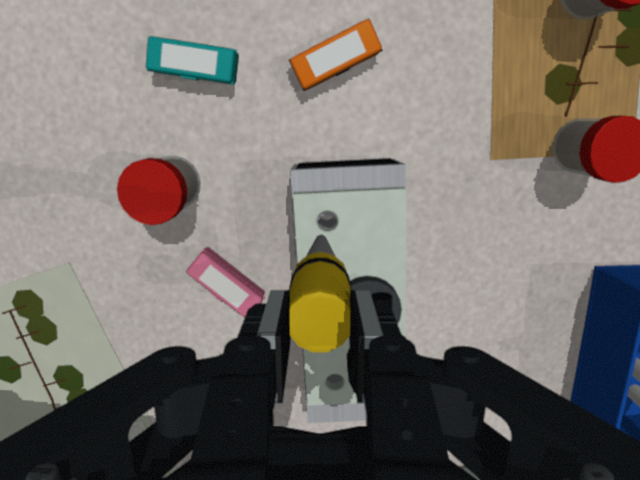

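Run:
```python
from h import *; import pickle
p=pickle.load(open('cam.pkl','rb'));im=np.load('pics/raw.npy')
a=cv2.resize(im[200:242,300:356],None,fx=12,fy=12,interpolation=cv2.INTER_CUBIC)
save('hole1',a)
```

```text
(no output)
```

View pics/hole1.png

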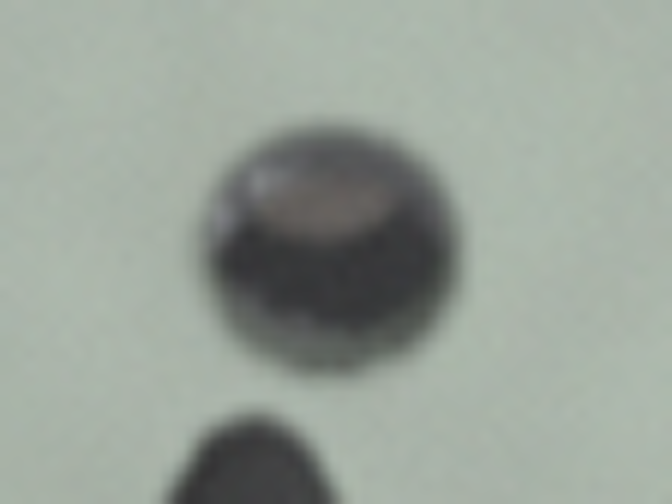

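Run:
```python
from h import *; import pickle
p=pickle.load(open('cam.pkl','rb'))
tcp=np.array([.5305,-.1751,.2468])
C=onz(p,300+332/12,200+248/12,.072);T=onz(p,300+332/12,200+120/12,.072);B=onz(p,300+332/12,200+375/12,.072)
E=onz(p,300+325/12,200+240/12,.060)
sh=.2468-.0085
print('holeL',C.round(4),T.round(4),B.round(4),'edge',E.round(4),'rail ctr',E[1]-.009, 'f',C[1]-E[1]+.009)
for v in(425,440):print('tip',(onz(p,300+257/12,200+v/12,sh-.065)-tcp).round(4))
```

```text
holeL [ 0.5379 -0.1872  0.072 ] [ 0.5381 -0.1778  0.072 ] [ 0.5378 -0.1966  0.072 ] edge [ 0.5376 -0.1893  0.06  ] rail ctr -0.19831018629105152 f 0.011144584504336799
tip [ 0.0019  0.0019 -0.0735]
tip [ 0.0019  0.0011 -0.0735]
```

```bash
python3 -m jog '[{"rx":0,"ry":0,"rz":0,"x":0.09,"y":-0.24,"z":-0.7,"jaw":-1},{"rx":0,"ry":0,"rz":0,"x":0,"y":0,"z":-0.77,"jaw":-1},{"rx":0,"ry":0,"rz":0,"x":0,"y":0,"z":0,"jaw":-1},{"rx":0,"ry":0,"rz":0,"x":0,"y":0,"z":0,"jaw":-1}]'; python3 look.py w4
python3 - <<'E'
from h import *
for z in(.1,.15,.2,.245):print(z,onz('top',290+443/4.4,215+112/4.4,z).round(3))
import pickle
p=pickle.load(open('cam.pkl','rb'));o=get_obs()
print('expected hole px',np.round(proj(p,[.5379,-.1872,.072])), 'tip',np.round(proj(p,o['tcp_pos']+np.array([.0019,-.001,-.0735]))))
im=np.load('pics/raw.npy');u,v=map(int,proj(p,[.5379,-.1872,.072]))
save('c4',cv2.resize(im[v-40:v+40,u-50:u+50],None,fx=7,fy=7,interpolation=cv2.INTER_CUBIC));print(u,v)
E
```

```text
clock: 5.8
tcp_pos: [0.5369, -0.1909, 0.1606]
orientation: [2.242, 2.199, 0.002]
contact_force: [0.5, -0.1, -0.8]
grip_width: 0.0217
gripper_force: 59.2
tcp [ 0.5369 -0.1909  0.1606] tool y deg -1.1 z [ 0.002 -0.    -1.   ] w 0.021664193603395766 j7 0.49
0.1 [ 0.577 -0.228  0.1  ]
0.15 [ 0.571 -0.221  0.15 ]
0.2 [ 0.565 -0.213  0.2  ]
0.245 [ 0.56  -0.207  0.245]
expected hole px [319. 227.] tip [322. 240.]
319 226
```

View pics/c4.png

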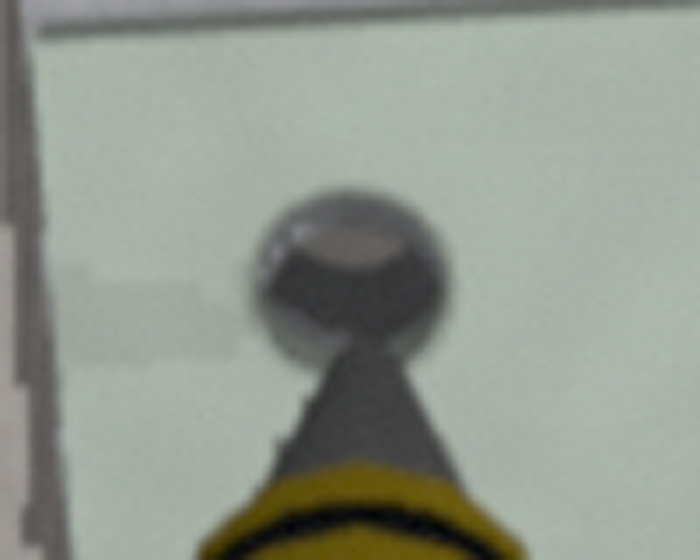

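```bash
python3 -m jog '[{"rx":0,"ry":0,"rz":1,"x":0,"y":0,"z":0,"jaw":-1},{"rx":0,"ry":0,"rz":1,"x":0,"y":0,"z":0,"jaw":-1},{"rx":0,"ry":0,"rz":1,"x":0,"y":0,"z":0,"jaw":-1},{"rx":0,"ry":0,"rz":1,"x":0,"y":0,"z":0,"jaw":-1},{"rx":0,"ry":0,"rz":0.9,"x":0,"y":0,"z":0,"jaw":-1},{"rx":0,"ry":0,"rz":0,"x":0,"y":0,"z":-0.1,"jaw":-1},{"rx":0,"ry":0,"rz":0,"x":0,"y":0,"z":0,"jaw":-1}]'; python3 look.py w5
python3 - <<'E'
from h import *
import pickle
p=pickle.load(open('cam.pkl','rb'));o=get_obs()
im=np.load('pics/raw.npy');u,v=map(int,proj(p,[.5379,-.1872,.072]))
im=im.copy();q=[proj(p,[.5379+.009*np.cos(t),-.1872+.009*np.sin(t),.072]) for t in np.linspace(0,6.28,12)]
c=cv2.resize(im[v-35:v+45,u-50:u+50],None,fx=7,fy=7,interpolation=cv2.INTER_CUBIC)
for a,b in q: cv2.circle(c,(int((a-u+50)*7),int((b-v+35)*7)),2,(255,0,0),-1)
a,b=proj(p,[.5379,-.1905,.072]);cv2.circle(c,(int((a-u+50)*7),int((b-v+35)*7)),3,(0,0,255),-1)
z=o['tcp_pos'][2]-.0735
for t in np.linspace(0,6.28,12):
  a,b=proj(p,[o['tcp_pos'][0]+.0035*np.cos(t),o['tcp_pos'][1]+.0035*np.sin(t),z]);cv2.circle(c,(int((a-u+50)*7),int((b-v+35)*7)),2,(0,255,0),-1)
save('c5',c)
E
```

```text
clock: 6.72
tcp_pos: [0.5359, -0.1909, 0.1533]
orientation: [1.133, 2.929, 0.0]
contact_force: [-0.5, 0.3, -1.6]
grip_width: 0.0217
gripper_force: 59.2
tcp [ 0.5359 -0.1909  0.1533] tool y deg 47.7 z [ 0.001 -0.    -1.   ] w 0.021679626681561502 j7 1.25
```

View pics/c5.png

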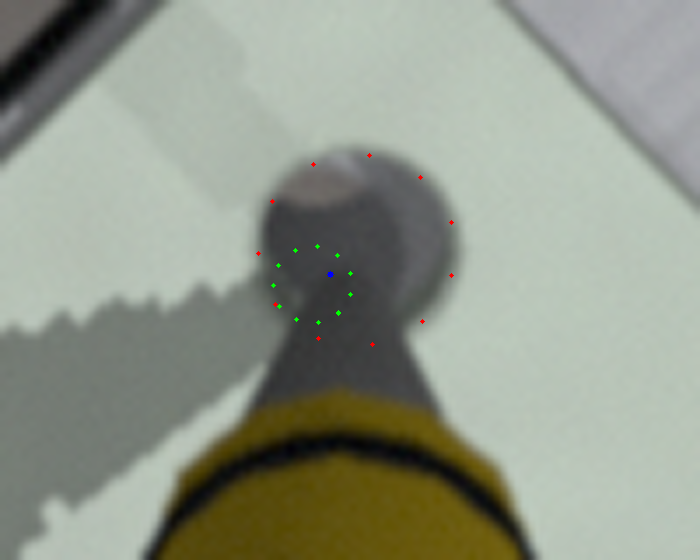

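Tip is inside the overlap of the two holes in the picture, so I'll descend.

```bash
python3 -m jog '[{"rx":0,"ry":0,"rz":0,"x":0,"y":0,"z":-0.13,"jaw":-1},{"rx":0,"ry":0,"rz":0,"x":0,"y":0,"z":-0.13,"jaw":-1},{"rx":0,"ry":0,"rz":0,"x":0,"y":0,"z":-0.1,"jaw":-1},{"rx":0,"ry":0,"rz":0,"x":0,"y":0,"z":0,"jaw":-1}]' 90;python3 -m jog '[{"rx":0,"ry":0,"rz":0,"x":0,"y":0,"z":-0.1,"jaw":-1},{"rx":0,"ry":0,"rz":0,"x":0,"y":0,"z":0,"jaw":-1}]'
```

```text
clock: 7.28
tcp_pos: [0.5353, -0.1908, 0.1305]
orientation: [-1.129, -2.93, 0.001]
contact_force: [-1.1, -0.6, -0.6]
grip_width: 0.0199
gripper_force: 88.3
clock: 7.52
tcp_pos: [0.5354, -0.1908, 0.1249]
orientation: [-1.129, -2.931, 0.0]
contact_force: [-1.0, -0.6, -1.9]
grip_width: 0.02
gripper_force: 88.3
```

```bash
python3 -m jog '[{"rx":0,"ry":0,"rz":0,"x":0,"y":0,"z":-0.13,"jaw":-1},{"rx":0,"ry":0,"rz":0,"x":0,"y":-0.01,"z":-0.13,"jaw":-1},{"rx":0,"ry":0,"rz":0,"x":0,"y":0,"z":0,"jaw":-1}]';python3 -m jog '[{"rx":0,"ry":0,"rz":0,"x":0,"y":-0.01,"z":-0.1,"jaw":-1},{"rx":0,"ry":0,"rz":0,"x":0,"y":-0.01,"z":-0.1,"jaw":-1},{"rx":0,"ry":0,"rz":0,"x":0,"y":0,"z":0,"jaw":-1}]'
```

```text
clock: 7.9
tcp_pos: [0.5352, -0.1911, 0.1088]
orientation: [-1.129, -2.93, 0.0]
contact_force: [0.1, 1.9, -3.0]
grip_width: 0.02
gripper_force: 88.4
clock: 8.28
tcp_pos: [0.5354, -0.1925, 0.0971]
orientation: [-1.129, -2.931, 0.0]
contact_force: [-0.4, 0.4, -2.5]
grip_width: 0.0207
gripper_force: 88.4
```

```bash
python3 -m jog '[{"rx":0,"ry":0,"rz":0,"x":0,"y":-0.01,"z":-0.08,"jaw":-1},{"rx":0,"ry":0,"rz":0,"x":0,"y":-0.01,"z":-0.08,"jaw":-1},{"rx":0,"ry":0,"rz":0,"x":0,"y":0,"z":0,"jaw":-1}]';python3 -m jog '[{"rx":0,"ry":0,"rz":0,"x":0,"y":0,"z":-0.07,"jaw":-1},{"rx":0,"ry":0,"rz":0,"x":0,"y":0,"z":-0.05,"jaw":-1},{"rx":0,"ry":0,"rz":0,"x":0,"y":0,"z":0,"jaw":-1}]'
```

```text
clock: 8.65
tcp_pos: [0.5355, -0.1936, 0.0875]
orientation: [-1.129, -2.931, -0.0]
contact_force: [-0.3, -0.0, -1.8]
grip_width: 0.0199
gripper_force: 88.6
clock: 9.02
tcp_pos: [0.5357, -0.1938, 0.0808]
orientation: [-1.129, -2.931, -0.0]
contact_force: [-1.9, 0.7, 3.0]
grip_width: 0.02
gripper_force: 89.3
```

```bash
python3 -m jog '[{"rx":0,"ry":0,"rz":0,"x":0,"y":0,"z":-0.04,"jaw":-1},{"rx":0,"ry":0,"rz":0,"x":0,"y":0,"z":0,"jaw":-1}]';python3 -m jog '[{"rx":0,"ry":0,"rz":0,"x":0,"y":0,"z":-0.04,"jaw":-1},{"rx":0,"ry":0,"rz":0,"x":0,"y":0,"z":0,"jaw":-1}]'
```

```text
clock: 9.28
tcp_pos: [0.5367, -0.1946, 0.0807]
orientation: [1.129, 2.929, 0.001]
contact_force: [-5.7, 3.0, 20.1]
grip_width: 0.0201
gripper_force: 91.8
clock: 9.52
tcp_pos: [0.5378, -0.1956, 0.0805]
orientation: [1.13, 2.926, 0.002]
contact_force: [-10.3, 3.5, 38.5]
grip_width: 0.0206
gripper_force: 94.1
```

```bash
python3 -m jog '[{"rx":0,"ry":0,"rz":0,"x":-0.03,"y":0.03,"z":0.08,"jaw":-1},{"rx":0,"ry":0,"rz":0,"x":0,"y":0,"z":0,"jaw":0},{"rx":0,"ry":0,"rz":0,"x":0,"y":0,"z":0,"jaw":0},{"rx":0,"ry":0,"rz":0,"x":0,"y":0,"z":0,"jaw":0},{"rx":0,"ry":0,"rz":0,"x":0,"y":0,"z":0.3,"jaw":0},{"rx":0,"ry":0,"rz":0,"x":0,"y":0,"z":0.7,"jaw":0},{"rx":0,"ry":0,"rz":0,"x":0,"y":0,"z":0.9,"jaw":0},{"rx":0,"ry":0,"rz":0,"x":0,"y":0,"z":0.9,"jaw":0}]' 60
python3 - <<'E'
from h import *
p=camera_params('wrist');im=grab_frame('wrist');hsv=cv2.cvtColor(im,cv2.COLOR_RGB2HSV);o=get_obs()
print(o['tcp_pos'].round(4),'expected yellow top at',np.round(proj(p,[.5375,-.194,.122])))
for lo in (90,140,200):
  m=cv2.inRange(hsv,(20,150,lo),(35,255,255))
  c=max(cv2.findContours(m,0,2)[0],key=cv2.contourArea);(u,v),s,a=cv2.minAreaRect(c);print('drift',u,v,s,onz(p,u,v,.122).round(4))
save('w6',im)
E
```

```text
clock: 10.52
tcp_pos: [0.5338, -0.1923, 0.2517]
orientation: [1.13, 2.931, -0.0]
contact_force: [0.8, -0.0, 0.2]
grip_width: 0.0428
gripper_force: 0.0
[ 0.5375 -0.1941  0.2593] expected yellow top at [319. 222.]
drift 321.03582763671875 218.17544555664062 (32.37335205078125, 35.32196807861328) [ 0.5364 -0.1908  0.122 ]
drift 319.5 220.0 (30.0, 31.0) [ 0.5366 -0.1926  0.122 ]
drift 332.0 213.0 (0.0, 0.0) [ 0.5389 -0.182   0.122 ]
```

```bash
python3 -m jog '[{"rx":0,"ry":0,"rz":-1,"x":0,"y":0.5,"z":0,"jaw":0.4},{"rx":0,"ry":0,"rz":-1,"x":0,"y":0.7,"z":0,"jaw":0.4},{"rx":0,"ry":0,"rz":-1,"x":0,"y":0.7,"z":0,"jaw":0.4},{"rx":0,"ry":0,"rz":-1,"x":0,"y":0.7,"z":0,"jaw":0.4},{"rx":0,"ry":0,"rz":-1,"x":0,"y":0.7,"z":0,"jaw":0.4},{"rx":0,"ry":0,"rz":-1,"x":0,"y":0.7,"z":0,"jaw":0.4},{"rx":0,"ry":0,"rz":-1,"x":0,"y":0.7,"z":0,"jaw":0.4},{"rx":0,"ry":0,"rz":-1,"x":0,"y":0.7,"z":0,"jaw":0.4}]'; python3 -m jog '[{"rx":0,"ry":0,"rz":-1,"x":0,"y":0.7,"z":0,"jaw":0.4},{"rx":0,"ry":0,"rz":-1,"x":-0.1,"y":0.7,"z":0,"jaw":0.4},{"rx":0,"ry":0,"rz":-1,"x":0,"y":0.3,"z":-0.4,"jaw":0.4},{"rx":0,"ry":0,"rz":0,"x":0,"y":0,"z":0,"jaw":0.4},{"rx":0,"ry":0,"rz":0,"x":0,"y":0,"z":0,"jaw":0.4}]'
cat > knobs.py <<'E'
from h import *
from scipy.spatial.transform import Rotation as Ro
p=camera_params('wrist');o=get_obs();im=grab_frame('wrist');hsv=cv2.cvtColor(im,cv2.COLOR_RGB2HSV)
M=Ro.from_rotvec(o['orientation']).as_matrix()
print(o['tcp_pos'].round(4),'yaw',np.degrees(np.arctan2(M[1,1],M[0,1])).round(1),'j7',o['joints'][6])
m=cv2.inRange(hsv,(0,0,130),(180,60,255))
for c in cv2.findContours(m,0,2)[0]:
    (u,v),s,a=cv2.minAreaRect(c)
    if 200<cv2.contourArea(c)<1500 and max(s)<1.3*min(s): print(round(u),round(v),np.round(s),'d',(onz(p,u,v,.114)-o['tcp_pos']).round(4),onz(p,u,v,.114).round(4))
E
python3 knobs.py
```

```text
clock: 11.58
tcp_pos: [0.5341, 0.1331, 0.2499]
orientation: [-2.754, -1.511, -0.002]
contact_force: [0.5, 0.5, -0.8]
grip_width: 0.0595
gripper_force: 0.0
clock: 12.2
tcp_pos: [0.5286, 0.2325, 0.226]
orientation: [3.048, 0.759, 0.001]
contact_force: [-0.9, -0.3, 0.1]
grip_width: 0.0598
gripper_force: 0.0
[0.5286 0.2325 0.226 ] yaw -62.0 j7 -1.421940224832091
380 418 [19. 18.] d [-0.1221 -0.1197 -0.112 ] [0.4065 0.1128 0.114 ]
321 221 [21. 21.] d [ 0.0019  0.0009 -0.112 ] [0.5306 0.2334 0.114 ]
320 152 [22. 22.] d [ 0.0441  0.0241 -0.112 ] [0.5727 0.2566 0.114 ]
```

```bash
python3 -m jog '[{"rx":0,"ry":0,"rz":0,"x":0.03,"y":0.01,"z":-0.8,"jaw":0.4},{"rx":0,"ry":0,"rz":0,"x":0,"y":0,"z":-0.8,"jaw":0.4},{"rx":0,"ry":0,"rz":0,"x":0,"y":0,"z":-0.5,"jaw":0.3},{"rx":0,"ry":0,"rz":0,"x":0,"y":0,"z":-0.27,"jaw":0.3},{"rx":0,"ry":0,"rz":0,"x":0,"y":0,"z":0,"jaw":-1},{"rx":0,"ry":0,"rz":0,"x":0,"y":0,"z":0,"jaw":-1},{"rx":0,"ry":0,"rz":0,"x":0,"y":0,"z":0,"jaw":-1}]' 60;  python3 -m jog '[{"rx":0,"ry":0,"rz":0,"x":0,"y":0,"z":0.3,"jaw":-1},{"rx":0,"ry":0,"rz":0,"x":0,"y":0,"z":0.7,"jaw":-1},{"rx":0,"ry":0,"rz":0,"x":0,"y":0,"z":0.8,"jaw":-1},{"rx":0,"ry":0,"rz":0,"x":0,"y":0,"z":0.8,"jaw":-1},{"rx":0,"ry":0,"rz":0,"x":0,"y":0,"z":0.8,"jaw":-1},{"rx":0,"ry":0,"rz":0,"x":0,"y":0,"z":0,"jaw":-1}]'
```

```text
clock: 13.12
tcp_pos: [0.5307, 0.2349, 0.0841]
orientation: [-3.048, -0.756, -0.004]
contact_force: [0.2, -0.4, 0.6]
grip_width: 0.0005
gripper_force: 0.0
clock: 13.88
tcp_pos: [0.5323, 0.235, 0.2925]
orientation: [-3.046, -0.755, -0.014]
contact_force: [-0.0, -0.7, -1.0]
grip_width: 0.0002
gripper_force: 0.0
```

```bash
python3 -m jog '[{"rx":0,"ry":0,"rz":0,"x":0,"y":0,"z":-0.5,"jaw":0.4},{"rx":0,"ry":0,"rz":0,"x":0,"y":0,"z":0,"jaw":0.4},{"rx":0,"ry":0,"rz":0,"x":0,"y":0,"z":0,"jaw":0.4}]';python3 knobs.py; python3 look.py w7
```

```text
clock: 14.25
tcp_pos: [0.5299, 0.2344, 0.2574]
orientation: [3.049, 0.756, 0.0]
contact_force: [-0.1, -0.6, 0.2]
grip_width: 0.0537
gripper_force: 0.0
[0.5299 0.2344 0.2574] yaw -62.1 j7 -1.437597099003065
500 458 [42. 51.] d [-0.1299 -0.2644 -0.1434] [ 0.4   -0.03   0.114]
138 458 [43. 52.] d [-0.2918  0.0441 -0.1434] [0.2381 0.2785 0.114 ]
322 214 [19. 19.] d [ 0.0007 -0.0012 -0.1434] [0.5306 0.2332 0.114 ]
322 152 [20. 21.] d [ 0.0428  0.022  -0.1434] [0.5727 0.2564 0.114 ]
tcp [0.5302 0.2345 0.2576] tool y deg -62.1 z [ 0.001  0.    -1.   ] w 0.0592493679969664 j7 -1.44
```

View pics/w7.png

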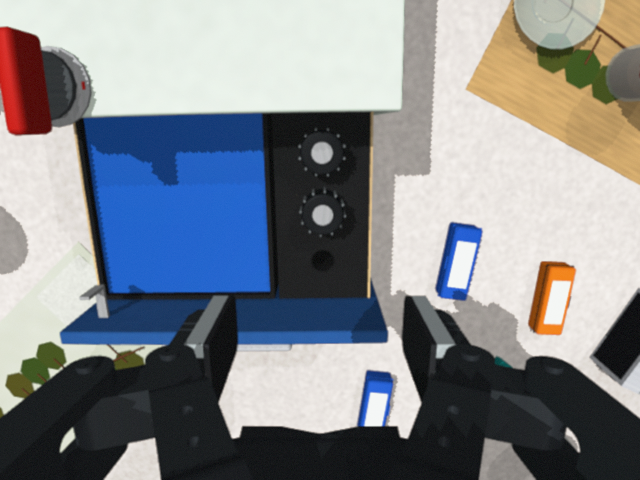

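Bolt is still seated; the fingers closed over its top. I'll go lower this time.

```bash
python3 -m jog '[{"rx":0,"ry":0,"rz":0,"x":0.01,"y":-0.02,"z":-0.9,"jaw":0.2},{"rx":0,"ry":0,"rz":0,"x":0,"y":0,"z":-0.9,"jaw":0.2},{"rx":0,"ry":0,"rz":0,"x":0,"y":0,"z":-0.7,"jaw":0.2},{"rx":0,"ry":0,"rz":0,"x":0,"y":0,"z":-0.4,"jaw":0.2},{"rx":0,"ry":0,"rz":0,"x":0,"y":0,"z":-0.08,"jaw":0.1},{"rx":0,"ry":0,"rz":0,"x":0,"y":0,"z":0,"jaw":0},{"rx":0,"ry":0,"rz":0,"x":0,"y":0,"z":0,"jaw":0}]' 40; python3 -m jog '[{"rx":0,"ry":0,"rz":0,"x":0,"y":0,"z":0,"jaw":-0.3},{"rx":0,"ry":0,"rz":0,"x":0,"y":0,"z":0,"jaw":-0.3}]'
```

```text
clock: 15.22
tcp_pos: [0.5315, 0.2338, 0.0794]
orientation: [-3.048, -0.756, -0.004]
contact_force: [-0.4, -0.2, -0.4]
grip_width: 0.0426
gripper_force: 0.0
clock: 15.48
tcp_pos: [0.5307, 0.2335, 0.0785]
orientation: [-3.049, -0.756, -0.001]
contact_force: [0.5, -0.2, -0.2]
grip_width: 0.0297
gripper_force: 0.0
```

The pads evidently sit higher than nominal: by pixel scale, about 40 mm behind the TCP when open. I'll go lower while watching the force.

```bash
python3 -m jog '[{"rx":0,"ry":0,"rz":0,"x":0,"y":0,"z":0.15,"jaw":0.2},{"rx":0,"ry":0,"rz":0,"x":0,"y":0,"z":0,"jaw":0.2},{"rx":0,"ry":0,"rz":0,"x":0,"y":0,"z":-0.2,"jaw":0.2},{"rx":0,"ry":0,"rz":0,"x":0,"y":0,"z":-0.13,"jaw":0.2},{"rx":0,"ry":0,"rz":0,"x":0,"y":0,"z":0,"jaw":0.2}]'; python3 -m jog '[{"rx":0,"ry":0,"rz":0,"x":0,"y":0,"z":-0.1,"jaw":0.2},{"rx":0,"ry":0,"rz":0,"x":0,"y":0,"z":0,"jaw":0.2}]'
python3 -m jog '[{"rx":0,"ry":0,"rz":0,"x":0,"y":0,"z":0,"jaw":-0.1},{"rx":0,"ry":0,"rz":0,"x":0,"y":0,"z":0,"jaw":-0.4},{"rx":0,"ry":0,"rz":0,"x":0,"y":0,"z":0,"jaw":-0.4}]'
```

```text
clock: 16.1
tcp_pos: [0.5295, 0.2329, 0.0658]
orientation: [3.048, 0.756, -0.004]
contact_force: [0.1, 0.5, -0.1]
grip_width: 0.0509
gripper_force: 0.0
clock: 16.35
tcp_pos: [0.5301, 0.2331, 0.0606]
orientation: [3.049, 0.756, -0.001]
contact_force: [-0.9, -0.8, 1.4]
grip_width: 0.0514
gripper_force: 0.0
clock: 16.73
tcp_pos: [0.5307, 0.2335, 0.0615]
orientation: [-3.049, -0.756, -0.001]
contact_force: [0.4, -0.9, 2.9]
grip_width: 0.0327
gripper_force: 39.6
```

```bash
python3 -m jog '[{"rx":0,"ry":0,"rz":0,"x":0,"y":0,"z":0,"jaw":-1},{"rx":0,"ry":0,"rz":0,"x":0,"y":0,"z":0.3,"jaw":-1},{"rx":0,"ry":0,"rz":0,"x":0,"y":0,"z":0.7,"jaw":-1},{"rx":0,"ry":0,"rz":0,"x":0,"y":0,"z":0.9,"jaw":-1},{"rx":0,"ry":0,"rz":0,"x":0,"y":0,"z":0.9,"jaw":-1},{"rx":0,"ry":0,"rz":0,"x":0,"y":0,"z":0.9,"jaw":-1},{"rx":0,"ry":0,"rz":-0.4,"x":0,"y":-0.5,"z":0.5,"jaw":-1},{"rx":0,"ry":0,"rz":-0.4,"x":0,"y":-0.9,"z":0,"jaw":-1}]' 60; python3 -m jog '[{"rx":0,"ry":0,"rz":-0.4,"x":0,"y":-0.95,"z":0,"jaw":-1},{"rx":0,"ry":0,"rz":-0.4,"x":0,"y":-0.95,"z":0,"jaw":-1},{"rx":0,"ry":0,"rz":-0.4,"x":0,"y":-0.95,"z":0,"jaw":-1},{"rx":0,"ry":0,"rz":-0.4,"x":0,"y":-0.95,"z":0,"jaw":-1},{"rx":0,"ry":0,"rz":-0.4,"x":0.1,"y":-0.95,"z":0,"jaw":-1},{"rx":0,"ry":0,"rz":0,"x":0.1,"y":-0.95,"z":0,"jaw":-1},{"rx":0,"ry":0,"rz":0,"x":0,"y":-0.95,"z":0,"jaw":-1},{"rx":0,"ry":0,"rz":0,"x":0,"y":-0.9,"z":0,"jaw":-1}]';python3 -m jog '[{"rx":0,"ry":0,"rz":0,"x":0,"y":-0.4,"z":-0.3,"jaw":-1},{"rx":0,"ry":0,"rz":0,"x":0,"y":0,"z":-0.6,"jaw":-1},{"rx":0,"ry":0,"rz":0,"x":0,"y":0,"z":-0.6,"jaw":-1},{"rx":0,"ry":0,"rz":0,"x":0,"y":0,"z":0,"jaw":-1},{"rx":0,"ry":0,"rz":0,"x":0,"y":0,"z":0,"jaw":-1}]'; python3 look.py w8
```

```text
clock: 17.73
tcp_pos: [0.5316, 0.1505, 0.3164]
orientation: [-3.092, -0.544, -0.008]
contact_force: [0.8, -0.3, -1.5]
grip_width: 0.0314
gripper_force: 59.8
clock: 18.73
tcp_pos: [0.5419, -0.3054, 0.3137]
orientation: [-3.141, 0.004, -0.0]
contact_force: [0.7, 0.7, -1.5]
grip_width: 0.0317
gripper_force: 59.8
clock: 19.35
tcp_pos: [0.5429, -0.3282, 0.2249]
orientation: [3.141, -0.004, 0.003]
contact_force: [-0.5, -0.7, -1.2]
grip_width: 0.0317
gripper_force: 59.9
tcp [ 0.5429 -0.3282  0.2249] tool y deg -90.1 z [ 0.002 -0.001 -1.   ] w 0.031736867694796396 j7 -0.77
```

View pics/w8.png

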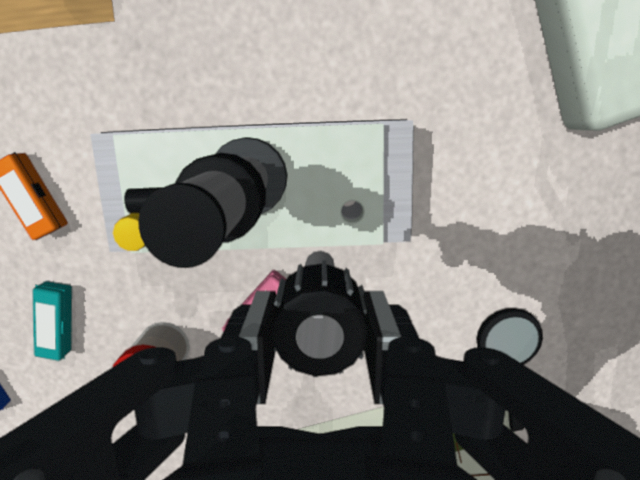

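R hole is at px (352,210) and the bolt tip at about (319,260).

Run:
```python
from h import *; import pickle
p=pickle.load(open('cam.pkl','rb'));im=np.load('pics/raw.npy');t=np.array([.5429,-.3282,.2249])
g=cv2.cvtColor(im,cv2.COLOR_RGB2GRAY)[190:230,330:375]
m=(g<75).astype(np.uint8);n,l,s,c=cv2.connectedComponentsWithStats(m)
for i in range(1,n):
  if s[i,4]>30: print(s[i],c[i]+[330,190])
for u,v in((352.5,210),):print('hole',onz(p,u,v,.072).round(4))
print('exp from L',(np.array([.537,-.1938])+.16*np.array([.0324,-.9995])).round(4))
for v in (255,262,268): print('tip',v,(onz(p,319,v,.1974)-t).round(4))
```

```text
[ 12  13  20  15 217] [352.18894009 210.5437788 ]
hole [ 0.5441 -0.3533  0.072 ]
exp from L [ 0.5422 -0.3537]
tip 255 [ 0.003   0.0019 -0.0275]
tip 262 [-0.0008  0.0019 -0.0275]
tip 268 [-0.0041  0.0019 -0.0275]
```

```bash
python3 -m jog '[{"rx":0,"ry":0,"rz":0,"x":0,"y":-0.41,"z":-0.4,"jaw":-1},{"rx":0,"ry":0,"rz":0,"x":0,"y":0,"z":-0.8,"jaw":-1},{"rx":0,"ry":0,"rz":0,"x":0,"y":0,"z":-0.7,"jaw":-1},{"rx":0,"ry":0,"rz":0,"x":0,"y":0,"z":-0.1,"jaw":-1},{"rx":0,"ry":0,"rz":0,"x":0,"y":0,"z":0,"jaw":-1},{"rx":0,"ry":0,"rz":0,"x":0,"y":0,"z":0,"jaw":-1}]'; python3 look.py w9;  python3 - <<'E'
from h import *; import pickle
p=pickle.load(open('cam.pkl','rb'));im=np.load('pics/raw.npy');t=get_obs()['tcp_pos']
u,v=map(int,proj(p,[.5435,-.3535,.072]));print(u,v)
c=cv2.resize(im[v-40:v+40,u-50:u+50],None,fx=7,fy=7,interpolation=cv2.INTER_CUBIC)
for q in np.linspace(0,6.28,12):
  for X,col in(([.5435+.009*np.cos(q),-.3535+.009*np.sin(q),.072],(255,0,0)),([t[0]+.0045*np.cos(q),t[1]+.0045*np.sin(q),t[2]-.0275],(0,255,0))):
    a,b=proj(p,X);cv2.circle(c,(int((a-u+50)*7),int((b-v+40)*7)),2,col,-1)
save('c9',c)
E
```

```text
clock: 20.15
tcp_pos: [0.5438, -0.3533, 0.1056]
orientation: [3.14, -0.003, 0.005]
contact_force: [0.0, -0.0, -1.7]
grip_width: 0.0315
gripper_force: 59.9
tcp [ 0.5438 -0.3533  0.1056] tool y deg -90.1 z [ 0.003 -0.002 -1.   ] w 0.031490310585555535 j7 -0.65
322 257
```

View pics/c9.png

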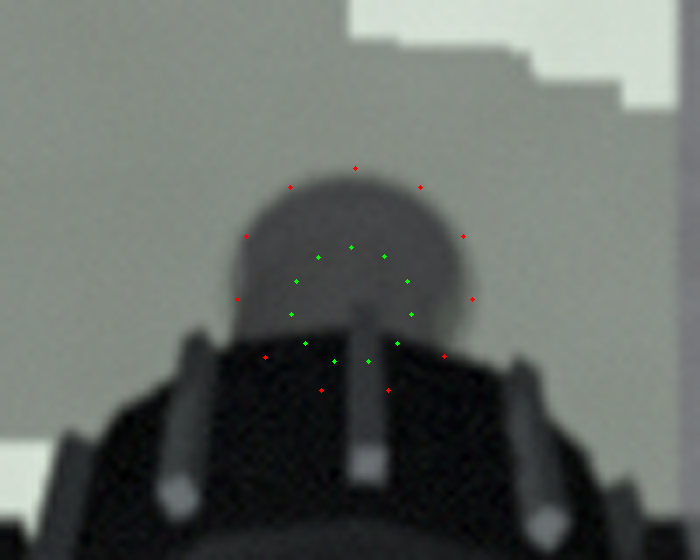

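Hole and shank line up, so I'll lower in steps.

```bash
python3 -m jog '[{"rx":0,"ry":0,"rz":0,"x":0,"y":0,"z":-0.12,"jaw":-1},{"rx":0,"ry":0,"rz":0,"x":0,"y":0,"z":-0.12,"jaw":-1},{"rx":0,"ry":0,"rz":0,"x":0,"y":0,"z":0,"jaw":-1}]';python3 -m jog '[{"rx":0,"ry":0,"rz":0,"x":0,"y":0,"z":-0.12,"jaw":-1},{"rx":0,"ry":0,"rz":0,"x":0,"y":0,"z":0,"jaw":-1}]';python3 -m jog '[{"rx":0,"ry":0,"rz":0,"x":0,"y":0,"z":-0.12,"jaw":-1},{"rx":0,"ry":0,"rz":0,"x":0,"y":0,"z":0,"jaw":-1}]'
```

```text
clock: 20.58
tcp_pos: [0.5422, -0.3527, 0.0881]
orientation: [3.141, -0.004, -0.001]
contact_force: [0.2, -1.7, -0.8]
grip_width: 0.0315
gripper_force: 60.0
clock: 20.82
tcp_pos: [0.5422, -0.3528, 0.081]
orientation: [3.141, -0.004, -0.001]
contact_force: [1.5, -2.2, -1.9]
grip_width: 0.0315
gripper_force: 59.9
clock: 21.08
tcp_pos: [0.5422, -0.3529, 0.0739]
orientation: [3.141, -0.004, -0.0]
contact_force: [0.5, -5.2, -3.0]
grip_width: 0.0315
gripper_force: 59.8
```

```bash
python3 -m jog '[{"rx":0,"ry":0,"rz":0,"x":0,"y":-0.015,"z":0,"jaw":-1},{"rx":0,"ry":0,"rz":0,"x":0,"y":0,"z":-0.12,"jaw":-1},{"rx":0,"ry":0,"rz":0,"x":0,"y":0,"z":0,"jaw":-1}]';python3 -m jog '[{"rx":0,"ry":0,"rz":0,"x":0,"y":0,"z":-0.12,"jaw":-1},{"rx":0,"ry":0,"rz":0,"x":0,"y":0,"z":-0.05,"jaw":-1},{"rx":0,"ry":0,"rz":0,"x":0,"y":0,"z":0,"jaw":-1}]';python3 -m jog '[{"rx":0,"ry":0,"rz":0,"x":0,"y":0,"z":-0.1,"jaw":-1},{"rx":0,"ry":0,"rz":0,"x":0,"y":0,"z":0,"jaw":-1}]'
```

```text
clock: 21.45
tcp_pos: [0.5422, -0.3531, 0.0665]
orientation: [-3.141, 0.004, 0.001]
contact_force: [0.3, -2.6, -3.6]
grip_width: 0.0315
gripper_force: 60.1
clock: 21.82
tcp_pos: [0.5423, -0.3531, 0.0565]
orientation: [-3.141, 0.004, 0.001]
contact_force: [0.6, -3.3, -2.4]
grip_width: 0.0317
gripper_force: 60.0
clock: 22.08
tcp_pos: [0.5423, -0.3532, 0.0504]
orientation: [3.142, -0.004, -0.0]
contact_force: [1.6, -3.3, -3.3]
grip_width: 0.0315
gripper_force: 60.0
```

Nearly home. I'll press lightly, release, then retreat straight up.

```bash
python3 -m jog '[{"rx":0,"ry":0,"rz":0,"x":0,"y":0,"z":-0.04,"jaw":-1},{"rx":0,"ry":0,"rz":0,"x":0,"y":0,"z":0,"jaw":-1}]'; python3 -m jog '[{"rx":0,"ry":0,"rz":0,"x":0,"y":0,"z":0,"jaw":0.2},{"rx":0,"ry":0,"rz":0,"x":0,"y":0,"z":0,"jaw":0.2},{"rx":0,"ry":0,"rz":0,"x":0,"y":0,"z":0,"jaw":0.2},{"rx":0,"ry":0,"rz":0,"x":0,"y":0,"z":0.4,"jaw":0.2},{"rx":0,"ry":0,"rz":0,"x":0,"y":0,"z":0.7,"jaw":0.2},{"rx":0,"ry":0,"rz":0,"x":0,"y":0,"z":0.9,"jaw":0.2},{"rx":0,"ry":0,"rz":0,"x":0,"y":0,"z":0.9,"jaw":0.2},{"rx":0,"ry":0,"rz":0,"x":0,"y":0,"z":0.4,"jaw":0.2}]'
python3 - <<'E'
from h import *
p=camera_params('wrist');im=grab_frame('wrist');hsv=cv2.cvtColor(im,cv2.COLOR_RGB2HSV);o=get_obs();print(o['tcp_pos'])
m=cv2.inRange(hsv,(0,0,60),(180,70,255)) 
cu,cv=map(int,proj(p,[.5425,-.353,.102]));print('expected knob top',cu,cv)
g=cv2.cvtColor(im,cv2.COLOR_RGB2GRAY);mm=(g>60).astype(np.uint8)
n,l,s,c=cv2.connectedComponentsWithStats(mm[cv-40:cv+40,cu-40:cu+40])
for i in range(1,n):
  if 60<s[i,4]<1500: q=c[i]+[cu-40,cv-40];print(s[i],q,onz(p,*q,.102).round(4))
E
```

```text
clock: 22.32
tcp_pos: [0.5427, -0.3533, 0.0497]
orientation: [-3.141, 0.004, -0.002]
contact_force: [-1.4, 0.1, 7.3]
grip_width: 0.0315
gripper_force: 61.1
clock: 23.32
tcp_pos: [0.5431, -0.3541, 0.2499]
orientation: [3.14, -0.004, 0.006]
contact_force: [-0.1, 0.8, -0.3]
grip_width: 0.051
gripper_force: 0.0
[ 0.54387562 -0.35480124  0.25196406]
expected knob top 319 213
[ 30  32  20  20 313] [318.0798722  214.35782748] [ 0.5422 -0.3517  0.102 ]
```

```bash
python3 -m jog '[{"rx":0,"ry":0,"rz":1,"x":0,"y":0,"z":0.9,"jaw":0},{"rx":0,"ry":0,"rz":1,"x":0,"y":0.2,"z":0.1,"jaw":0},{"rx":0,"ry":0,"rz":1,"x":0,"y":0.3,"z":0,"jaw":0},{"rx":0,"ry":0,"rz":1,"x":0,"y":0.3,"z":0,"jaw":0},{"rx":0,"ry":0,"rz":1,"x":0,"y":0.3,"z":0,"jaw":0},{"rx":0,"ry":0,"rz":1,"x":0,"y":0.3,"z":0,"jaw":0},{"rx":0,"ry":0,"rz":1,"x":0,"y":0.3,"z":0,"jaw":0},{"rx":0,"ry":0,"rz":1,"x":0,"y":0.3,"z":0,"jaw":0}]';python3 -m jog '[{"rx":0,"ry":0,"rz":1,"x":0,"y":0.3,"z":0,"jaw":0},{"rx":0,"ry":0,"rz":1,"x":0,"y":0.3,"z":0,"jaw":0},{"rx":0,"ry":0,"rz":1,"x":0,"y":0.1,"z":0,"jaw":0},{"rx":0,"ry":0,"rz":1,"x":-0.1,"y":0,"z":0,"jaw":0},{"rx":0,"ry":0,"rz":1,"x":0,"y":0,"z":0,"jaw":0},{"rx":0,"ry":0,"rz":0.8,"x":0,"y":0,"z":0,"jaw":0},{"rx":0,"ry":0,"rz":0,"x":0,"y":0,"z":0,"jaw":0}]'
cat > yel.py <<'E'
import sys
from h import *
from scipy.spatial.transform import Rotation as Ro
z=float(sys.argv[1]);p=camera_params('wrist');o=get_obs();im=grab_frame('wrist');hsv=cv2.cvtColor(im,cv2.COLOR_RGB2HSV)
M=Ro.from_rotvec(o['orientation']).as_matrix()
print(o['tcp_pos'].round(4),'yaw',np.degrees(np.arctan2(M[1,1],M[0,1])).round(1),'j7',o['joints'][6].round(2))
for lo in (80,130,200):
  m=cv2.inRange(hsv,(20,150,lo),(35,255,255));cs=cv2.findContours(m,0,2)[0]
  if cs:
    (u,v),s,a=cv2.minAreaRect(max(cs,key=cv2.contourArea));print(lo,round(u),round(v),np.round(s),onz(p,u,v,z).round(4))
E
python3 yel.py .122
```

```text
clock: 24.38
tcp_pos: [0.542, -0.2322, 0.3057]
orientation: [-2.402, -2.023, 0.001]
contact_force: [0.8, -0.2, -1.2]
grip_width: 0.0426
gripper_force: 0.0
clock: 25.25
tcp_pos: [0.536, -0.191, 0.3058]
orientation: [-1.131, -2.93, -0.0]
contact_force: [0.8, 1.2, -0.0]
grip_width: 0.0428
gripper_force: 0.0
[ 0.536  -0.191   0.3058] yaw 47.8 j7 1.15
80 316 204 [31. 27.] [ 0.535  -0.1915  0.122 ]
130 317 205 [26. 27.] [ 0.5365 -0.192   0.122 ]
200 328 201 [0. 0.] [ 0.5401 -0.1825  0.122 ]
```

```bash
python3 -m jog '[{"rx":0,"ry":0,"rz":0,"x":0,"y":-0.04,"z":-0.9,"jaw":0},{"rx":0,"ry":0,"rz":0,"x":0,"y":0,"z":-0.9,"jaw":0},{"rx":0,"ry":0,"rz":0,"x":0,"y":0,"z":-0.9,"jaw":0},{"rx":0,"ry":0,"rz":0,"x":0,"y":0,"z":-0.6,"jaw":0},{"rx":0,"ry":0,"rz":0,"x":0,"y":0,"z":-0.3,"jaw":0},{"rx":0,"ry":0,"rz":0,"x":0,"y":0,"z":0,"jaw":0}]';python3 -m jog '[{"rx":0,"ry":0,"rz":0,"x":0,"y":0,"z":-0.12,"jaw":0},{"rx":0,"ry":0,"rz":0,"x":0,"y":0,"z":0,"jaw":0}]'
```

```text
clock: 26.05
tcp_pos: [0.5359, -0.1935, 0.0899]
orientation: [-1.13, -2.929, 0.001]
contact_force: [-0.1, -0.6, 1.0]
grip_width: 0.0425
gripper_force: 0.0
clock: 26.3
tcp_pos: [0.5369, -0.1937, 0.084]
orientation: [1.129, 2.93, 0.001]
contact_force: [-0.0, 0.4, -0.2]
grip_width: 0.0428
gripper_force: 0.0
```

```bash
python3 -m jog '[{"rx":0,"ry":0,"rz":0,"x":0,"y":0,"z":-0.1,"jaw":0},{"rx":0,"ry":0,"rz":0,"x":0,"y":0,"z":0,"jaw":-1},{"rx":0,"ry":0,"rz":0,"x":0,"y":0,"z":0,"jaw":-1},{"rx":0,"ry":0,"rz":0,"x":0,"y":0,"z":0,"jaw":-1}]' 60;python3 -m jog '[{"rx":0,"ry":0,"rz":0,"x":0,"y":0,"z":0.15,"jaw":-1},{"rx":0,"ry":0,"rz":0,"x":0,"y":0,"z":0.3,"jaw":-1},{"rx":0,"ry":0,"rz":0,"x":0,"y":0,"z":0.6,"jaw":-1}]';python3 -m jog '[{"rx":0,"ry":0,"rz":0,"x":0,"y":0,"z":0.8,"jaw":-1},{"rx":0,"ry":0,"rz":0,"x":0,"y":0,"z":0.8,"jaw":-1},{"rx":0,"ry":0,"rz":0,"x":0,"y":0,"z":0.6,"jaw":-1},{"rx":0,"ry":0,"rz":0,"x":0,"y":0,"z":0,"jaw":-1}]'
```

```text
clock: 26.8
tcp_pos: [0.5364, -0.1937, 0.0775]
orientation: [1.129, 2.931, -0.0]
contact_force: [-0.8, 0.3, 2.4]
grip_width: 0.0227
gripper_force: 58.7
clock: 27.18
tcp_pos: [0.5354, -0.1933, 0.1408]
orientation: [-1.128, -2.929, 0.001]
contact_force: [0.5, 0.7, -1.0]
grip_width: 0.0227
gripper_force: 58.9
clock: 27.68
tcp_pos: [0.5381, -0.1944, 0.2767]
orientation: [1.127, 2.925, 0.002]
contact_force: [-0.1, -0.2, -1.4]
grip_width: 0.0229
gripper_force: 59.0
```

```bash
python3 -m jog '[{"rx":0,"ry":0,"rz":-1,"x":-0.08,"y":0.5,"z":0,"jaw":-1},{"rx":0,"ry":0,"rz":-1,"x":-0.08,"y":0.65,"z":0,"jaw":-1},{"rx":0,"ry":0,"rz":-1,"x":-0.08,"y":0.65,"z":0,"jaw":-1},{"rx":0,"ry":0,"rz":-1,"x":-0.08,"y":0.65,"z":0,"jaw":-1},{"rx":0,"ry":0,"rz":-1,"x":-0.08,"y":0.65,"z":0,"jaw":-1},{"rx":0,"ry":0,"rz":-1,"x":-0.08,"y":0.65,"z":0,"jaw":-1},{"rx":0,"ry":0,"rz":-1,"x":-0.08,"y":0.65,"z":0,"jaw":-1},{"rx":0,"ry":0,"rz":-1,"x":-0.08,"y":0.65,"z":0,"jaw":-1}]'; python3 -m jog '[{"rx":0,"ry":0,"rz":-1,"x":-0.08,"y":0.65,"z":0,"jaw":-1},{"rx":0,"ry":0,"rz":-1,"x":-0.08,"y":0.65,"z":0,"jaw":-1},{"rx":0,"ry":0,"rz":-1,"x":0,"y":0.4,"z":0,"jaw":-1},{"rx":0,"ry":0,"rz":0,"x":0,"y":0,"z":-0.5,"jaw":-1},{"rx":0,"ry":0,"rz":0,"x":0,"y":0,"z":0,"jaw":-1},{"rx":0,"ry":0,"rz":0,"x":0,"y":0,"z":0,"jaw":-1}]'; python3 look.py w10;python3 - <<'E'
from h import *; import pickle
p=pickle.load(open('cam.pkl','rb'));im=np.load('pics/raw.npy')
hole=[.4893,.211,.084];u,v=map(int,proj(p,hole));print(u,v)
g=cv2.cvtColor(im,cv2.COLOR_RGB2GRAY);q=g[v-22:v+12,u-25:u+25];print(q[::3,::3])
E
```

```text
clock: 28.68
tcp_pos: [0.4969, 0.1103, 0.2717]
orientation: [-2.754, -1.512, 0.002]
contact_force: [0.1, 0.5, -1.0]
grip_width: 0.0225
gripper_force: 59.0
clock: 29.42
tcp_pos: [0.4885, 0.2108, 0.2428]
orientation: [3.049, 0.755, -0.0]
contact_force: [-0.7, -0.0, -0.7]
grip_width: 0.0223
gripper_force: 59.1
tcp [0.4885 0.2108 0.2428] tool y deg -62.2 z [-0. -0. -1.] w 0.022295879985549532 j7 -1.54
320 209
[[ 33  36  32  30  37  35  37  36  33  36  33  34  35  35  32  33  35]
 [ 33  34  34  36  34  33  36  34  33  37  39  36  37  36  37  35  38]
 [ 31  35  36  37  32  38  34  34  34  36  35  34  37  37  37  33  35]
 [ 37  35  33  35  36  38  35  35  35  34  35  34  36  35  34  35  34]
 [ 33  36  36  36  37  33  33  48  87  98  65  32  35  36  37  35  38]
 [ 35  36  36  37  37  30  59 124 123 122 125  94  29  38  33  35  36]
 [ 35  33  36  35  36  24  19  83 119 120  93  24  20  35  36  35  36]
 [ 33  34  37  36  35  19  17  14  16  17  18  16  19  31  35  35  36]
 [ 35  35  37  35  37  20  15  15  15  13  15  20  23  30  34  34  33]
 [ 34  36  35  37  33  21  14  15  14  17  21  20  26  35  33  36  32]
 [ 34  37  35  34  36  29  14  15  15  21  21  23  34  34  37  34  34]
 [ 35  34  37  36  37  35  28  22  19  19  23  33  37  36  35  33  36]]
```

```bash
python3 -m jog '[{"rx":0,"ry":0,"rz":0,"x":0.01,"y":0,"z":-0.7,"jaw":-1},{"rx":0,"ry":0,"rz":0,"x":0,"y":0,"z":-0.65,"jaw":-1},{"rx":0,"ry":0,"rz":0,"x":0,"y":0,"z":-0.2,"jaw":-1},{"rx":0,"ry":0,"rz":0,"x":0,"y":0,"z":0,"jaw":-1}]';python3 -m jog '[{"rx":0,"ry":0,"rz":0,"x":0,"y":0,"z":-0.3,"jaw":-1},{"rx":0,"ry":0,"rz":0,"x":0,"y":0,"z":-0.3,"jaw":-1},{"rx":0,"ry":0,"rz":0,"x":0,"y":0,"z":0,"jaw":-1}]';python3 -m jog '[{"rx":0,"ry":0,"rz":0,"x":0,"y":0,"z":-0.25,"jaw":-1},{"rx":0,"ry":0,"rz":0,"x":0,"y":0,"z":-0.1,"jaw":-1},{"rx":0,"ry":0,"rz":0,"x":0,"y":0,"z":0,"jaw":-1}]'
```

```text
clock: 29.98
tcp_pos: [0.4894, 0.2113, 0.1499]
orientation: [3.049, 0.756, 0.0]
contact_force: [-0.4, -0.5, -1.2]
grip_width: 0.0226
gripper_force: 59.0
clock: 30.35
tcp_pos: [0.4895, 0.2112, 0.1141]
orientation: [3.049, 0.756, 0.001]
contact_force: [-0.7, -0.7, -1.5]
grip_width: 0.0225
gripper_force: 59.0
clock: 30.72
tcp_pos: [0.489, 0.2108, 0.0919]
orientation: [3.049, 0.756, -0.001]
contact_force: [1.3, -4.5, -2.0]
grip_width: 0.0223
gripper_force: 58.9
```

```bash
python3 -m jog '[{"rx":0,"ry":0,"rz":0,"x":0,"y":0.02,"z":-0.04,"jaw":-1},{"rx":0,"ry":0,"rz":0,"x":0,"y":0,"z":0,"jaw":0.2},{"rx":0,"ry":0,"rz":0,"x":0,"y":0,"z":0,"jaw":0.2},{"rx":0,"ry":0,"rz":0,"x":0,"y":0,"z":0,"jaw":0.2},{"rx":0,"ry":0,"rz":0,"x":0,"y":0,"z":0.5,"jaw":0.2},{"rx":0,"ry":0,"rz":0,"x":0,"y":0,"z":0.9,"jaw":0.2},{"rx":0,"ry":0,"rz":0,"x":0,"y":0,"z":0.9,"jaw":0.2}]';python3 -m jog '[{"rx":0,"ry":0,"rz":0,"x":0.7,"y":0.38,"z":0.3,"jaw":0.2},{"rx":0,"ry":0,"rz":0,"x":0.7,"y":0.38,"z":0,"jaw":0.2},{"rx":0,"ry":0,"rz":0,"x":0,"y":0,"z":0,"jaw":0.2},{"rx":0,"ry":0,"rz":0,"x":0,"y":0,"z":0,"jaw":0.2}]'; python3 knobs.py; python3 yel.py .134;python3 - <<'E'
from h import *
# unit top front edge along the unit x line through the rear hole
p=camera_params('wrist');im=grab_frame('wrist');g=cv2.cvtColor(im,cv2.COLOR_RGB2GRAY)
for d in(.02,.03,.04,.05,.06,.07):
  X=np.array([.5728+d*.882,.2565+d*.472,.15]);u,v=proj(p,X);print(d,round(u),round(v),im[int(v),int(u)] if 0<=v<480 else None)
E
```

```text
clock: 31.6
tcp_pos: [0.4886, 0.2128, 0.2294]
orientation: [-3.049, -0.757, 0.001]
contact_force: [1.9, 0.8, -0.0]
grip_width: 0.0515
gripper_force: 0.0
clock: 32.1
tcp_pos: [0.5724, 0.258, 0.2454]
orientation: [3.049, 0.756, -0.002]
contact_force: [0.4, -1.1, -0.5]
grip_width: 0.0512
gripper_force: 0.0
[0.5724 0.258  0.2454] yaw -62.1 j7 -1.4966753659782814
493 472 [42. 35.] d [-0.1403 -0.2575 -0.1314] [0.4321 0.0005 0.114 ]
142 458 [43. 49.] d [-0.2776  0.0407 -0.1314] [0.2947 0.2986 0.114 ]
323 218 [20. 20.] d [ 0.0006 -0.0016 -0.1314] [0.5729 0.2564 0.114 ]
[0.5722 0.2577 0.2457] yaw -62.2 j7 -1.5
80 323 334 [46. 32.] [0.4963 0.2157 0.134 ]
130 320 336 [45. 32.] [0.494  0.2172 0.134 ]
200 323 343 [26. 30.] [0.4894 0.2121 0.134 ]
0.02 323 200 [32 36 36]
0.03 323 185 [212 223 210]
0.04 323 169 [229 237 228]
0.05 323 154 [227 235 226]
0.06 323 138 [230 238 230]
0.07 323 122 [226 234 226]
```

```bash
python3 -m jog '[{"rx":0,"ry":0,"rz":0,"x":-0.06,"y":-0.06,"z":-0.9,"jaw":0.2},{"rx":0,"ry":0,"rz":0,"x":0,"y":0,"z":-0.9,"jaw":0.2},{"rx":0,"ry":0,"rz":0,"x":0,"y":0,"z":-0.6,"jaw":0.2},{"rx":0,"ry":0,"rz":0,"x":0,"y":0,"z":-0.35,"jaw":0.2},{"rx":0,"ry":0,"rz":0,"x":0,"y":0,"z":0,"jaw":0.2}]'; for i in 1; do python3 -m jog '[{"rx":0,"ry":0,"rz":0,"x":0,"y":0,"z":-0.05,"jaw":0.2},{"rx":0,"ry":0,"rz":0,"x":0,"y":0,"z":0,"jaw":0.2}]';  done; python3 -m jog '[{"rx":0,"ry":0,"rz":0,"x":0,"y":0,"z":-0.05,"jaw":0.2},{"rx":0,"ry":0,"rz":0,"x":0,"y":0,"z":0,"jaw":0.2}]'
```

```text
clock: 32.88
tcp_pos: [0.5677, 0.2538, 0.0797]
orientation: [3.048, 0.756, -0.005]
contact_force: [0.1, 0.6, 0.0]
grip_width: 0.0513
gripper_force: 0.0
clock: 33.12
tcp_pos: [0.57, 0.2549, 0.0791]
orientation: [-3.049, -0.756, -0.003]
contact_force: [0.2, 0.2, 0.1]
grip_width: 0.0513
gripper_force: 0.0
clock: 33.38
tcp_pos: [0.5694, 0.2547, 0.075]
orientation: [-3.049, -0.757, -0.0]
contact_force: [-0.0, 0.2, 0.3]
grip_width: 0.0514
gripper_force: 0.0
```

```bash
python3 -m jog '[{"rx":0,"ry":0,"rz":0,"x":0,"y":0,"z":-0.04,"jaw":0.2},{"rx":0,"ry":0,"rz":0,"x":0,"y":0,"z":0,"jaw":0.2}]';python3 -m jog '[{"rx":0,"ry":0,"rz":0,"x":0,"y":0,"z":-0.04,"jaw":0.2},{"rx":0,"ry":0,"rz":0,"x":0,"y":0,"z":0,"jaw":0.2}]';python3 -m jog '[{"rx":0,"ry":0,"rz":0,"x":0,"y":0,"z":-0.04,"jaw":0.2},{"rx":0,"ry":0,"rz":0,"x":0,"y":0,"z":0,"jaw":0.2}]'
```

```text
clock: 33.62
tcp_pos: [0.5692, 0.2545, 0.0723]
orientation: [3.049, 0.756, -0.001]
contact_force: [-0.6, 0.6, -0.1]
grip_width: 0.0513
gripper_force: 0.0
clock: 33.88
tcp_pos: [0.5692, 0.2545, 0.0698]
orientation: [3.049, 0.756, -0.001]
contact_force: [-0.1, -0.0, 0.6]
grip_width: 0.051
gripper_force: 0.0
clock: 34.12
tcp_pos: [0.5692, 0.2545, 0.0675]
orientation: [3.049, 0.756, -0.001]
contact_force: [0.0, -0.4, 0.4]
grip_width: 0.0512
gripper_force: 0.0
```

No contact with the unit. I'll go a little lower and grip.

```bash
python3 -m jog '[{"rx":0,"ry":0,"rz":0,"x":0,"y":0,"z":-0.05,"jaw":0.2},{"rx":0,"ry":0,"rz":0,"x":0,"y":0,"z":-0.03,"jaw":0.2},{"rx":0,"ry":0,"rz":0,"x":0,"y":0,"z":0,"jaw":0}]';python3 -m jog '[{"rx":0,"ry":0,"rz":0,"x":0,"y":0,"z":0,"jaw":-1},{"rx":0,"ry":0,"rz":0,"x":0,"y":0,"z":0,"jaw":-1},{"rx":0,"ry":0,"rz":0,"x":0,"y":0,"z":0,"jaw":-1}]' 60
```

```text
clock: 34.5
tcp_pos: [0.5692, 0.2545, 0.0627]
orientation: [3.049, 0.756, -0.001]
contact_force: [0.5, 0.5, -0.1]
grip_width: 0.0429
gripper_force: 0.0
clock: 34.88
tcp_pos: [0.5697, 0.2548, 0.0632]
orientation: [-3.049, -0.756, -0.001]
contact_force: [0.5, 0.5, 2.1]
grip_width: 0.0317
gripper_force: 59.5
```

```bash
python3 -m jog '[{"rx":0,"ry":0,"rz":0,"x":0,"y":0,"z":0.3,"jaw":-1},{"rx":0,"ry":0,"rz":0,"x":0,"y":0,"z":0.8,"jaw":-1},{"rx":0,"ry":0,"rz":0,"x":0,"y":0,"z":0.9,"jaw":-1},{"rx":0,"ry":0,"rz":1,"x":0,"y":-0.2,"z":0.9,"jaw":-1},{"rx":0,"ry":0,"rz":1,"x":0,"y":-0.6,"z":0.3,"jaw":-1},{"rx":0,"ry":0,"rz":1,"x":0,"y":-0.75,"z":0,"jaw":-1},{"rx":0,"ry":0,"rz":1,"x":0,"y":-0.75,"z":0,"jaw":-1},{"rx":0,"ry":0,"rz":1,"x":0,"y":-0.75,"z":0,"jaw":-1}]';python3 -m jog '[{"rx":0,"ry":0,"rz":1,"x":-0.1,"y":-0.75,"z":0,"jaw":-1},{"rx":0,"ry":0,"rz":1,"x":-0.1,"y":-0.75,"z":0,"jaw":-1},{"rx":0,"ry":0,"rz":1,"x":-0.1,"y":-0.75,"z":0,"jaw":-1},{"rx":0,"ry":0,"rz":1,"x":-0.1,"y":-0.75,"z":0,"jaw":-1},{"rx":0,"ry":0,"rz":1,"x":-0.1,"y":-0.75,"z":0,"jaw":-1},{"rx":0,"ry":0,"rz":1,"x":0,"y":-0.6,"z":-0.3,"jaw":-1},{"rx":0,"ry":0,"rz":0,"x":0,"y":0,"z":-0.5,"jaw":-1},{"rx":0,"ry":0,"rz":0,"x":0,"y":0,"z":0,"jaw":-1}]'
```

```text
clock: 35.88
tcp_pos: [0.569, 0.0699, 0.2559]
orientation: [2.438, 1.981, 0.001]
contact_force: [0.8, -1.0, -1.9]
grip_width: 0.0315
gripper_force: 60.2
clock: 36.88
tcp_pos: [0.5373, -0.1892, 0.2055]
orientation: [-1.129, -2.927, 0.001]
contact_force: [-0.9, 1.0, -0.6]
grip_width: 0.0313
gripper_force: 60.2
```

```bash
python3 -m jog '[{"rx":0,"ry":0,"rz":0,"x":0.03,"y":-0.1,"z":-0.9,"jaw":-1},{"rx":0,"ry":0,"rz":0,"x":0,"y":0,"z":-0.5,"jaw":-1},{"rx":0,"ry":0,"rz":0,"x":0,"y":0,"z":0,"jaw":-1},{"rx":0,"ry":0,"rz":0,"x":0,"y":0,"z":0,"jaw":-1}]';python3 look.py w11;  python3 - <<'E'
from h import *; import pickle
p=pickle.load(open('cam.pkl','rb'));im=np.load('pics/raw.npy');t=get_obs()['tcp_pos']
H=np.array([.5368,-.1935]);u,v=map(int,proj(p,[*H,.072]));print(u,v)
c=cv2.resize(im[v-40:v+40,u-50:u+50],None,fx=7,fy=7,interpolation=cv2.INTER_CUBIC)
for q in np.linspace(0,6.28,16):
  for X,col in(([H[0]+.009*np.cos(q),H[1]+.009*np.sin(q),.072],(255,0,0)),([t[0]-.0027+.0045*np.cos(q),t[1]+.0024+.0045*np.sin(q),t[2]-.029],(0,255,0))):
    a,b=proj(p,X);cv2.circle(c,(int((a-u+50)*7),int((b-v+40)*7)),2,col,-1)
save('c11',c)
E
```

```text
clock: 37.38
tcp_pos: [0.5428, -0.1954, 0.1252]
orientation: [1.127, 2.929, 0.001]
contact_force: [-1.1, -0.4, -0.6]
grip_width: 0.0318
gripper_force: 60.1
tcp [ 0.5428 -0.1954  0.1252] tool y deg 47.9 z [ 0.003 -0.001 -1.   ] w 0.03178295874863549 j7 1.17
311 236
```

View pics/c11.png

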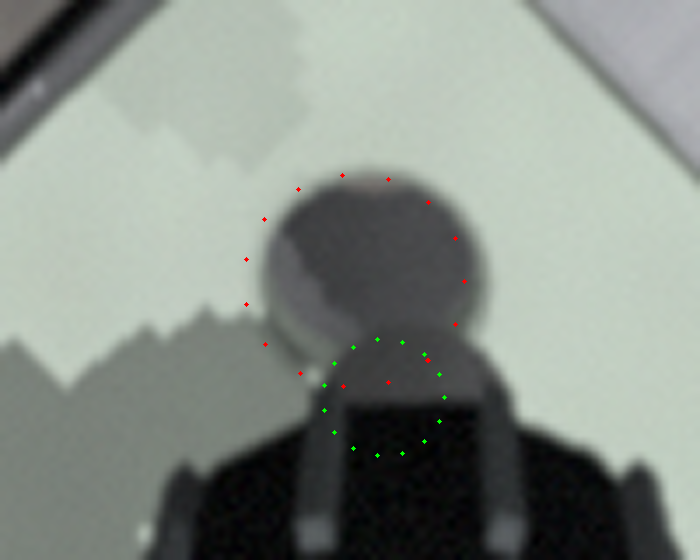

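```bash
python3 -m jog '[{"rx":0,"ry":0,"rz":0,"x":-0.06,"y":-0.013,"z":-0.2,"jaw":-1},{"rx":0,"ry":0,"rz":0,"x":0,"y":0,"z":0,"jaw":-1},{"rx":0,"ry":0,"rz":0,"x":0,"y":0,"z":-0.2,"jaw":-1},{"rx":0,"ry":0,"rz":0,"x":0,"y":0,"z":0,"jaw":-1}]';python3 -m jog '[{"rx":0,"ry":0,"rz":0,"x":0,"y":0,"z":-0.12,"jaw":-1},{"rx":0,"ry":0,"rz":0,"x":0,"y":0,"z":0,"jaw":-1}]';python3 -m jog '[{"rx":0,"ry":0,"rz":0,"x":0,"y":0,"z":-0.12,"jaw":-1},{"rx":0,"ry":0,"rz":0,"x":0,"y":0,"z":0,"jaw":-1}]'
```

```text
clock: 37.92
tcp_pos: [0.5367, -0.1959, 0.0977]
orientation: [-1.128, -2.93, 0.0]
contact_force: [-0.4, -0.7, -1.0]
grip_width: 0.0315
gripper_force: 60.2
clock: 38.17
tcp_pos: [0.5372, -0.1961, 0.0911]
orientation: [-1.129, -2.931, 0.0]
contact_force: [-0.9, -0.0, -1.1]
grip_width: 0.0317
gripper_force: 60.2
clock: 38.42
tcp_pos: [0.5372, -0.196, 0.0839]
orientation: [-1.129, -2.931, 0.0]
contact_force: [-0.5, 0.8, -2.4]
grip_width: 0.0317
gripper_force: 60.2
```

```bash
python3 -m jog '[{"rx":0,"ry":0,"rz":0,"x":0.01,"y":0,"z":-0.12,"jaw":-1},{"rx":0,"ry":0,"rz":0,"x":0,"y":0,"z":-0.1,"jaw":-1},{"rx":0,"ry":0,"rz":0,"x":0,"y":0,"z":0,"jaw":-1}]';python3 -m jog '[{"rx":0,"ry":0,"rz":0,"x":0,"y":0,"z":-0.12,"jaw":-1},{"rx":0,"ry":0,"rz":0,"x":0,"y":0,"z":-0.07,"jaw":-1},{"rx":0,"ry":0,"rz":0,"x":0,"y":0,"z":0,"jaw":-1}]';python3 -m jog '[{"rx":0,"ry":0,"rz":0,"x":0,"y":0,"z":-0.12,"jaw":-1},{"rx":0,"ry":0,"rz":0,"x":0,"y":0,"z":0,"jaw":-1}]'
```

```text
clock: 38.8
tcp_pos: [0.5377, -0.196, 0.0706]
orientation: [-1.129, -2.93, 0.0]
contact_force: [-0.3, -0.8, -1.4]
grip_width: 0.0312
gripper_force: 60.2
clock: 39.17
tcp_pos: [0.5378, -0.1961, 0.0594]
orientation: [-1.129, -2.931, 0.0]
contact_force: [-0.2, -0.6, -1.4]
grip_width: 0.0313
gripper_force: 60.2
clock: 39.42
tcp_pos: [0.5377, -0.196, 0.0521]
orientation: [-1.129, -2.931, 0.0]
contact_force: [-0.7, 0.8, -1.2]
grip_width: 0.0317
gripper_force: 60.2
```

```bash
python3 -m jog '[{"rx":0,"ry":0,"rz":0,"x":0,"y":0,"z":-0.04,"jaw":-1},{"rx":0,"ry":0,"rz":0,"x":0,"y":0,"z":0,"jaw":-1}]';python3 -m jog '[{"rx":0,"ry":0,"rz":0,"x":0,"y":0,"z":0,"jaw":0.2},{"rx":0,"ry":0,"rz":0,"x":0,"y":0,"z":0,"jaw":0.2},{"rx":0,"ry":0,"rz":0,"x":0,"y":0,"z":0,"jaw":0.2},{"rx":0,"ry":0,"rz":0,"x":0,"y":0,"z":0.3,"jaw":0.2},{"rx":0,"ry":0,"rz":0,"x":0,"y":0,"z":0.7,"jaw":0.2},{"rx":0,"ry":0,"rz":0,"x":0,"y":0,"z":0.9,"jaw":0.4},{"rx":0,"ry":0,"rz":0,"x":0,"y":0.2,"z":0.9,"jaw":0.4},{"rx":0,"ry":0,"rz":0,"x":0,"y":0.4,"z":0.6,"jaw":0.4}]'
cat > orange.py <<'E'
from h import *
o=get_obs();print(o['tcp_pos'].round(4))
def case(cam,z=.025):
    p=camera_params(cam);im=grab_frame(cam);hsv=cv2.cvtColor(im,cv2.COLOR_RGB2HSV)
    m=cv2.inRange(hsv,(5,150,90),(17,255,255));m=cv2.morphologyEx(m,cv2.MORPH_CLOSE,np.ones((15,15),np.uint8) if cam!='wrist' else np.ones((35,35),np.uint8))
    for c in cv2.findContours(m,0,2)[0]:
        if cv2.contourArea(c)>100:
            w=np.array([onz(p,*q[0],z)[:2] for q in c],np.float32)
            (x,y),s,a=cv2.minAreaRect(w*1000);a=a if s[0]>s[1] else a+90
            print(cam,'px',c.mean((0,1)).round(),'centre',round(x,1),round(y,1),'size',np.round(s,1),'long-axis deg',round(a,1))
case('wrist');case('top');case('side')
E
python3 orange.py
```

```text
clock: 39.67
tcp_pos: [0.5383, -0.1962, 0.0512]
orientation: [1.13, 2.931, 0.0]
contact_force: [-3.3, 1.0, 6.7]
grip_width: 0.0315
gripper_force: 61.1
clock: 40.67
tcp_pos: [0.5388, -0.1613, 0.2586]
orientation: [1.132, 2.926, 0.001]
contact_force: [0.4, 1.4, 0.0]
grip_width: 0.0597
gripper_force: 0.0
[ 0.5388 -0.1613  0.2586]
wrist px [632. 375.] centre 943.4 -31.4 size [19.7 42.4] long-axis deg 151.7
wrist px [621. 292.] centre 841.6 14.2 size [41.6  9.5] long-axis deg 46.8
wrist px [633. 235.] centre 791.1 57.0 size [14.4 19.7] long-axis deg 149.7
wrist px [414. 119.] centre 546.9 -46.3 size [78.7 29.1] long-axis deg 25.1
top px [314. 260.] centre 544.4 -47.6 size [75.  26.8] long-axis deg 25.0
side px [321. 279.] centre 547.7 -36.7 size [82.9 39.6] long-axis deg 25.1
```

```bash
python3 -m jog '[{"rx":0,"ry":0,"rz":1,"x":0,"y":0.4,"z":0,"jaw":0.4},{"rx":0,"ry":0,"rz":1,"x":0.1,"y":0.4,"z":0,"jaw":0.4},{"rx":0,"ry":0,"rz":1,"x":0,"y":0.4,"z":0,"jaw":0.4},{"rx":0,"ry":0,"rz":1,"x":0,"y":0.4,"z":0,"jaw":0.4},{"rx":0,"ry":0,"rz":1,"x":0,"y":0.2,"z":-0.3,"jaw":0.4},{"rx":0,"ry":0,"rz":1,"x":0,"y":0,"z":-0.5,"jaw":0.4},{"rx":0,"ry":0,"rz":0.7,"x":0,"y":0,"z":-0.5,"jaw":0.4},{"rx":0,"ry":0,"rz":0,"x":0,"y":0,"z":0,"jaw":0.4}]'; python3 orange.py
```

```text
clock: 41.82
tcp_pos: [0.5415, -0.053, 0.1736]
orientation: [0.672, -3.062, -0.002]
contact_force: [0.3, -0.5, 0.8]
grip_width: 0.0595
gripper_force: 0.0
[ 0.5415 -0.053   0.1736]
wrist px [321. 214.] centre 546.8 -45.9 size [78.3 28.9] long-axis deg 24.7
side px [321. 279.] centre 547.7 -36.7 size [82.9 39.6] long-axis deg 25.1
```

```bash
python3 -m jog '[{"rx":0,"ry":0,"rz":0,"x":0.09,"y":0.12,"z":-0.9,"jaw":0.4},{"rx":0,"ry":0,"rz":0,"x":0,"y":0,"z":-0.8,"jaw":0.4},{"rx":0,"ry":0,"rz":0,"x":0,"y":0,"z":-0.6,"jaw":0.4},{"rx":0,"ry":0,"rz":0,"x":0,"y":0,"z":-0.3,"jaw":0.4},{"rx":0,"ry":0,"rz":0,"x":0,"y":0,"z":0,"jaw":0.3}]';python3 -m jog '[{"rx":0,"ry":0,"rz":0,"x":0,"y":0,"z":-0.2,"jaw":0.2},{"rx":0,"ry":0,"rz":0,"x":0,"y":0,"z":0,"jaw":0.2}]';python3 -m jog '[{"rx":0,"ry":0,"rz":0,"x":0,"y":0,"z":-0.15,"jaw":0.2},{"rx":0,"ry":0,"rz":0,"x":0,"y":0,"z":0,"jaw":0.2}]'
```

```text
clock: 42.6
tcp_pos: [0.5497, -0.0451, 0.0204]
orientation: [0.675, -3.068, 0.0]
contact_force: [-0.4, -0.1, 0.2]
grip_width: 0.0557
gripper_force: 0.0
clock: 42.85
tcp_pos: [0.5498, -0.045, 0.0086]
orientation: [-0.676, 3.068, -0.0]
contact_force: [0.1, 0.2, -0.3]
grip_width: 0.0513
gripper_force: 0.0
clock: 43.1
tcp_pos: [0.5492, -0.045, -0.0011]
orientation: [0.676, -3.067, -0.0]
contact_force: [-0.7, -0.0, 0.2]
grip_width: 0.0514
gripper_force: 0.0
```

```bash
python3 -m jog '[{"rx":0,"ry":0,"rz":0,"x":0,"y":0,"z":-0.15,"jaw":0.1},{"rx":0,"ry":0,"rz":0,"x":0,"y":0,"z":0,"jaw":0.1}]';python3 -m jog '[{"rx":0,"ry":0,"rz":0,"x":0,"y":0,"z":-0.08,"jaw":0.1},{"rx":0,"ry":0,"rz":0,"x":0,"y":0,"z":0,"jaw":0.1}]';python3 -m jog '[{"rx":0,"ry":0,"rz":0,"x":0,"y":0,"z":0,"jaw":-0.4},{"rx":0,"ry":0,"rz":0,"x":0,"y":0,"z":0,"jaw":-0.5},{"rx":0,"ry":0,"rz":0,"x":0,"y":0,"z":0,"jaw":-0.5}]' 40
```

```text
clock: 43.35
tcp_pos: [0.5489, -0.045, -0.0105]
orientation: [0.676, -3.067, -0.0]
contact_force: [0.2, 0.2, 0.0]
grip_width: 0.0471
gripper_force: 0.0
clock: 43.6
tcp_pos: [0.5493, -0.045, -0.0149]
orientation: [0.676, -3.067, -0.0]
contact_force: [-0.3, -0.1, 0.1]
grip_width: 0.0472
gripper_force: 0.0
clock: 43.98
tcp_pos: [0.5498, -0.045, -0.0142]
orientation: [-0.676, 3.068, -0.0]
contact_force: [-1.4, -0.6, 3.9]
grip_width: 0.0273
gripper_force: 39.4
```

```bash
python3 -m jog '[{"rx":0,"ry":0,"rz":0,"x":0,"y":0,"z":0,"jaw":0.1},{"rx":0,"ry":0,"rz":0,"x":0,"y":0,"z":0,"jaw":0.1},{"rx":0,"ry":0,"rz":0,"x":0,"y":0,"z":-0.1,"jaw":0},{"rx":0,"ry":0,"rz":0,"x":0,"y":0,"z":0,"jaw":0}]';python3 -m jog '[{"rx":0,"ry":0,"rz":0,"x":0,"y":0,"z":-0.04,"jaw":0},{"rx":0,"ry":0,"rz":0,"x":0,"y":0,"z":0,"jaw":-0.5},{"rx":0,"ry":0,"rz":0,"x":0,"y":0,"z":0,"jaw":-0.5},{"rx":0,"ry":0,"rz":0,"x":0,"y":0,"z":0,"jaw":-0.5}]';python3 -m jog '[{"rx":0,"ry":0,"rz":0,"x":0,"y":0,"z":0.3,"jaw":-0.5},{"rx":0,"ry":0,"rz":0,"x":0,"y":0,"z":0.8,"jaw":-0.5},{"rx":0,"ry":0,"rz":0,"x":0,"y":0,"z":0.9,"jaw":-0.5},{"rx":0,"ry":0,"rz":0,"x":0,"y":0,"z":0.9,"jaw":-0.5},{"rx":0,"ry":0,"rz":0,"x":0,"y":0,"z":0.9,"jaw":-0.5},{"rx":0,"ry":0,"rz":0,"x":0,"y":0,"z":0,"jaw":-0.5}]'; python3 orange.py
```

```text
clock: 44.48
tcp_pos: [0.549, -0.0449, -0.0212]
orientation: [0.676, -3.067, -0.0]
contact_force: [-0.0, -0.9, -0.6]
grip_width: 0.0425
gripper_force: 0.0
clock: 44.98
tcp_pos: [0.5495, -0.045, -0.0229]
orientation: [0.676, -3.068, 0.0]
contact_force: [-0.3, -0.2, -0.3]
grip_width: 0.0289
gripper_force: 39.9
clock: 45.72
tcp_pos: [0.5528, -0.0451, 0.2112]
orientation: [-0.674, 3.058, -0.003]
contact_force: [0.1, 0.1, -1.1]
grip_width: 0.0289
gripper_force: 40.0
[ 0.5528 -0.0451  0.2112]
wrist px [320. 311.] centre 658.5 4.0 size [241.1  82.3] long-axis deg 25.2
side px [320. 224.] centre 564.5 -255.4 size [104.2  53. ] long-axis deg 35.3
```

```bash
python3 -m jog '[{"rx":0,"ry":0,"rz":0.3,"x":-0.15,"y":0.6,"z":0,"jaw":-0.5},{"rx":0,"ry":0,"rz":0,"x":-0.2,"y":0.8,"z":0,"jaw":-0.5},{"rx":0,"ry":0,"rz":0,"x":-0.2,"y":0.9,"z":0,"jaw":-0.5},{"rx":0,"ry":0,"rz":0,"x":-0.2,"y":0.9,"z":0,"jaw":-0.5},{"rx":0,"ry":0,"rz":0,"x":-0.2,"y":0.9,"z":0,"jaw":-0.5},{"rx":0,"ry":0,"rz":0,"x":-0.2,"y":0.9,"z":0,"jaw":-0.5},{"rx":0,"ry":0,"rz":0,"x":-0.2,"y":0.9,"z":0,"jaw":-0.5},{"rx":0,"ry":0,"rz":0,"x":0,"y":0.6,"z":0,"jaw":-0.5}]';python3 -m jog '[{"rx":0,"ry":0,"rz":0,"x":0,"y":0,"z":-0.2,"jaw":-0.5},{"rx":0,"ry":0,"rz":0,"x":0,"y":0,"z":0,"jaw":-0.5}]';python3 look.py w12
python3 - <<'E'
from h import *; import pickle
p=pickle.load(open('cam.pkl','rb'));im=np.load('pics/raw.npy');hsv=cv2.cvtColor(im,cv2.COLOR_RGB2HSV)
m=cv2.inRange(hsv,(100,120,110),(120,255,255))
c=max(cv2.findContours(m,0,2)[0],key=cv2.contourArea);w=np.array([onz(p,*q[0],.076)[:2] for q in c])
d=w-[.489,.211];x=d@[.882,.472];y=d@[-.472,.882];print('tray floor visible (from front hole) x',np.percentile(x,[1,99]).round(3),'y',np.percentile(y,[1,50,99]).round(3))
im2=grab_frame('top');h2=cv2.cvtColor(im2,cv2.COLOR_RGB2HSV);
E
```

```text
clock: 46.88
tcp_pos: [0.4658, 0.3474, 0.2033]
orientation: [0.761, -3.044, 0.001]
contact_force: [-0.3, 0.0, -0.6]
grip_width: 0.029
gripper_force: 40.0
clock: 47.12
tcp_pos: [0.4675, 0.343, 0.1905]
orientation: [0.755, -3.045, 0.005]
contact_force: [0.7, -0.8, -1.1]
grip_width: 0.0285
gripper_force: 40.0
tcp [0.4675 0.343  0.1905] tool y deg 117.8 z [-0.004 -0.004 -1.   ] w 0.028463722643996985 j7 1.24
tray floor visible (from front hole) x [-0.033  0.135] y [0.048 0.094 0.2  ]
```

```bash
python3 -m jog '[{"rx":0,"ry":0,"rz":0,"x":0.05,"y":0,"z":-0.8,"jaw":-0.5},{"rx":0,"ry":0,"rz":0,"x":0,"y":0,"z":-0.7,"jaw":-0.5},{"rx":0,"ry":0,"rz":0,"x":0,"y":0,"z":-0.5,"jaw":-0.5},{"rx":0,"ry":0,"rz":0,"x":0,"y":0,"z":0,"jaw":-0.5}]';python3 -m jog '[{"rx":0,"ry":0,"rz":0,"x":0,"y":0,"z":-0.15,"jaw":-0.5},{"rx":0,"ry":0,"rz":0,"x":0,"y":0,"z":0,"jaw":-0.5}]'
```

```text
clock: 47.72
tcp_pos: [0.4706, 0.3425, 0.0713]
orientation: [0.753, -3.046, 0.004]
contact_force: [-0.7, -1.0, -0.5]
grip_width: 0.0285
gripper_force: 39.9
clock: 47.98
tcp_pos: [0.4721, 0.3451, 0.0649]
orientation: [-0.755, 3.048, 0.001]
contact_force: [0.0, 0.7, -1.1]
grip_width: 0.0288
gripper_force: 39.9
```

```bash
python3 -m jog '[{"rx":0,"ry":0,"rz":0,"x":0,"y":0,"z":-0.1,"jaw":-0.5},{"rx":0,"ry":0,"rz":0,"x":0,"y":0,"z":0,"jaw":-0.5}]';python3 -m jog '[{"rx":0,"ry":0,"rz":0,"x":0,"y":0,"z":-0.05,"jaw":-0.5},{"rx":0,"ry":0,"rz":0,"x":0,"y":0,"z":0,"jaw":-0.5}]'
```

```text
clock: 48.22
tcp_pos: [0.4715, 0.345, 0.0581]
orientation: [0.756, -3.049, 0.0]
contact_force: [-0.5, -0.0, -0.7]
grip_width: 0.0289
gripper_force: 39.9
clock: 48.48
tcp_pos: [0.4715, 0.3449, 0.0549]
orientation: [0.756, -3.049, 0.0]
contact_force: [-0.1, -1.0, 0.2]
grip_width: 0.0285
gripper_force: 39.9
```

```bash
python3 -m jog '[{"rx":0,"ry":0,"rz":0,"x":0,"y":0,"z":-0.03,"jaw":-0.5},{"rx":0,"ry":0,"rz":0,"x":0,"y":0,"z":0,"jaw":0},{"rx":0,"ry":0,"rz":0,"x":0,"y":0,"z":0,"jaw":0},{"rx":0,"ry":0,"rz":0,"x":0,"y":0,"z":0,"jaw":0.1},{"rx":0,"ry":0,"rz":0,"x":0,"y":0,"z":0.4,"jaw":0.1},{"rx":0,"ry":0,"rz":0,"x":0,"y":0,"z":0.8,"jaw":0.1},{"rx":0,"ry":0,"rz":0,"x":0,"y":0,"z":0.9,"jaw":0.1},{"rx":0,"ry":0,"rz":0,"x":-0.2,"y":-0.2,"z":0.5,"jaw":-1}]'; python3 -m jog '[{"rx":0,"ry":0,"rz":0,"x":-0.5,"y":-0.5,"z":0,"jaw":-1},{"rx":0,"ry":0,"rz":0,"x":-0.5,"y":-0.5,"z":0,"jaw":-1},{"rx":0,"ry":0,"rz":0,"x":-0.4,"y":-0.5,"z":0,"jaw":-1},{"rx":0,"ry":0,"rz":0,"x":0,"y":0,"z":0,"jaw":-1},{"rx":0,"ry":0,"rz":0,"x":0,"y":0,"z":0,"jaw":-1}]'; python3 orange.py;python3 look.py w13
python3 - <<'E'
from h import *; import pickle
p=pickle.load(open('cam.pkl','rb'));im=np.load('pics/raw.npy');o=get_obs()
print('pull mid px',proj(p,[.3935,.251,.118]))
# scan top view for pull: bright strip
q=camera_params('top');t=grab_frame('top')
for s in np.arange(-.06,.031,.01):
  X=np.array([.3935,.251])+s*np.array([.882,.472]);print(round(s,2),t[tuple(np.int32(np.round(proj(q,[*X,.125])))[::-1])], end=' ')
  u,v=proj(p,[*X,.125]);print(im[int(v),int(u)] if 0<=v<480 and 0<=u<640 else None)
E
```

```text
clock: 49.48
tcp_pos: [0.4608, 0.3345, 0.2125]
orientation: [-0.756, 3.045, 0.004]
contact_force: [-0.5, -0.0, -0.6]
grip_width: 0.0302
gripper_force: 0.0
clock: 50.1
tcp_pos: [0.3762, 0.2437, 0.2098]
orientation: [-0.756, 3.048, 0.001]
contact_force: [-0.7, -0.4, -0.3]
grip_width: 0.0002
gripper_force: 0.0
[0.3762 0.2437 0.2098]
wrist px [383. 341.] centre 469.8 360.2 size [38.  31.6] long-axis deg 27.8
wrist px [486. 131.] centre 252.7 340.1 size [ 9.6 21.1] long-axis deg 132.3
wrist px [633.  59.] centre 147.6 421.5 size [17.4 11.7] long-axis deg 37.0
top px [150. 294.] centre 468.9 368.3 size [85.9 31.4] long-axis deg 28.5
side px [345. 389.] centre 469.2 311.7 size [87.6 38.3] long-axis deg 27.8
tcp [0.3761 0.244  0.2094] tool y deg 117.9 z [ 0.  0. -1.] w 0.00011683090860271868 j7 1.32
pull mid px (np.float64(314.9758162127595), np.float64(253.7893362873507))
-0.06 [168 158 154] [140 136 131]
-0.05 [112 104 101] [137 132 127]
-0.04 [111 103 100] [142 137 134]
-0.03 [113 104 102] [138 134 130]
-0.02 [112 104 101] [139 134 130]
-0.01 [55 50 49] [20 42 72]
0.0 [68 66 68] [172 175 180]
0.01 [34 32 33] [ 99 101 102]
0.02 [ 46  80 129] [ 47  96 165]
0.03 [ 45  87 154] [47 49 51]
```

```bash
python3 -m jog '[{"rx":0,"ry":0,"rz":0,"x":-0.22,"y":-0.12,"z":0,"jaw":-1},{"rx":0,"ry":0,"rz":0,"x":0,"y":0,"z":-0.6,"jaw":-1},{"rx":0,"ry":0,"rz":0,"x":0,"y":0,"z":-0.8,"jaw":-1},{"rx":0,"ry":0,"rz":0,"x":0,"y":0,"z":-0.6,"jaw":-1},{"rx":0,"ry":0,"rz":0,"x":0,"y":0,"z":-0.3,"jaw":-1},{"rx":0,"ry":0,"rz":0,"x":0,"y":0,"z":0,"jaw":-1}]';  python3 -m jog '[{"rx":0,"ry":0,"rz":0,"x":0.15,"y":0.08,"z":0,"jaw":-1},{"rx":0,"ry":0,"rz":0,"x":0.15,"y":0.08,"z":0,"jaw":-1},{"rx":0,"ry":0,"rz":0,"x":0.15,"y":0.08,"z":0,"jaw":-1}]'
```

```text
clock: 51.1
tcp_pos: [0.3608, 0.2348, 0.0703]
orientation: [0.756, -3.046, 0.002]
contact_force: [0.3, -0.5, -0.2]
grip_width: -0.0
gripper_force: 0.0
clock: 51.48
tcp_pos: [0.3901, 0.2507, 0.0719]
orientation: [-0.756, 3.049, 0.0]
contact_force: [-2.2, -0.2, 2.7]
grip_width: -0.0001
gripper_force: 1.1
```

```bash
python3 -m jog '[{"rx":0,"ry":0,"rz":0,"x":0.25,"y":0.134,"z":0,"jaw":-1},{"rx":0,"ry":0,"rz":0,"x":0.25,"y":0.134,"z":0,"jaw":-1},{"rx":0,"ry":0,"rz":0,"x":0.25,"y":0.134,"z":0,"jaw":-1},{"rx":0,"ry":0,"rz":0,"x":0.25,"y":0.134,"z":0,"jaw":-1},{"rx":0,"ry":0,"rz":0,"x":0.25,"y":0.134,"z":0,"jaw":-1},{"rx":0,"ry":0,"rz":0,"x":0.25,"y":0.134,"z":0,"jaw":-1}]';python3 -m jog '[{"rx":0,"ry":0,"rz":0,"x":0.1,"y":0.054,"z":0,"jaw":-1},{"rx":0,"ry":0,"rz":0,"x":0.1,"y":0.054,"z":0,"jaw":-1},{"rx":0,"ry":0,"rz":0,"x":0.1,"y":0.054,"z":0,"jaw":-1}]'
```

```text
clock: 52.22
tcp_pos: [0.4805, 0.2994, 0.0712]
orientation: [0.757, -3.049, -0.001]
contact_force: [-2.8, -0.3, 1.2]
grip_width: 0.0
gripper_force: 1.3
clock: 52.6
tcp_pos: [0.4974, 0.308, 0.0711]
orientation: [0.756, -3.048, 0.001]
contact_force: [-2.2, -1.2, 0.5]
grip_width: -0.0
gripper_force: 1.0
```

```bash
python3 -m jog '[{"rx":0,"ry":0,"rz":0,"x":0.1,"y":0.054,"z":0,"jaw":-1},{"rx":0,"ry":0,"rz":0,"x":0.1,"y":0.054,"z":0,"jaw":-1},{"rx":0,"ry":0,"rz":0,"x":0.1,"y":0.054,"z":0,"jaw":-1}]';python3 -m jog '[{"rx":0,"ry":0,"rz":0,"x":0.07,"y":0.037,"z":0,"jaw":-1},{"rx":0,"ry":0,"rz":0,"x":0.07,"y":0.037,"z":0,"jaw":-1},{"rx":0,"ry":0,"rz":0,"x":0,"y":0,"z":0,"jaw":-1}]'
```

```text
clock: 52.98
tcp_pos: [0.5137, 0.3169, 0.0709]
orientation: [0.755, -3.045, 0.003]
contact_force: [-13.9, -7.3, 10.8]
grip_width: 0.0001
gripper_force: 7.8
clock: 53.35
tcp_pos: [0.5247, 0.3229, 0.0715]
orientation: [-0.756, 3.048, 0.001]
contact_force: [1.1, 0.5, 0.4]
grip_width: 0.0001
gripper_force: 0.0
```

```bash
python3 -m jog '[{"rx":0,"ry":0,"rz":0,"x":0.06,"y":0.032,"z":0,"jaw":-1},{"rx":0,"ry":0,"rz":0,"x":0,"y":0,"z":0,"jaw":-1}]';python3 -m jog '[{"rx":0,"ry":0,"rz":0,"x":0.04,"y":0.021,"z":0,"jaw":-1},{"rx":0,"ry":0,"rz":0,"x":0,"y":0,"z":0,"jaw":-1}]'
```

```text
clock: 53.6
tcp_pos: [0.5256, 0.3233, 0.0711]
orientation: [0.755, -3.045, 0.002]
contact_force: [-7.5, -2.4, 4.8]
grip_width: -0.0002
gripper_force: 4.2
clock: 53.85
tcp_pos: [0.5254, 0.3233, 0.0707]
orientation: [0.755, -3.04, 0.005]
contact_force: [-13.6, -7.5, 10.5]
grip_width: 0.0001
gripper_force: 8.0
```

```bash
python3 -m jog '[{"rx":0,"ry":0,"rz":0,"x":-0.4,"y":-0.21,"z":0,"jaw":-1},{"rx":0,"ry":0,"rz":0,"x":-0.3,"y":-0.16,"z":0.3,"jaw":-1},{"rx":0,"ry":0,"rz":0,"x":0,"y":0,"z":0.9,"jaw":-1},{"rx":0,"ry":0,"rz":0,"x":0,"y":0,"z":0.9,"jaw":-1},{"rx":0,"ry":0,"rz":0,"x":0,"y":0,"z":0.9,"jaw":-0.2},{"rx":0,"ry":0,"rz":0,"x":0.2,"y":0.5,"z":0.6,"jaw":0},{"rx":0,"ry":0,"rz":0,"x":0.2,"y":0.7,"z":0,"jaw":0},{"rx":0,"ry":0,"rz":0,"x":0.2,"y":0.7,"z":0,"jaw":0}]'; python3 -m jog '[{"rx":0,"ry":0,"rz":0,"x":0.1,"y":0.3,"z":0,"jaw":0},{"rx":0,"ry":0,"rz":0,"x":0,"y":0,"z":0,"jaw":0},{"rx":0,"ry":0,"rz":0,"x":0,"y":0,"z":0,"jaw":0}]'
cat > wing.py <<'E'
from h import *
o=get_obs();print(o['tcp_pos'].round(4))
def wing(cam,lo=.196):
    p=camera_params(cam);im=grab_frame(cam);hsv=cv2.cvtColor(im,cv2.COLOR_RGB2HSV);save('wing_'+cam,im)
    m=cv2.inRange(hsv,(0,150,60),(4,255,255))|cv2.inRange(hsv,(174,150,60),(180,255,255))
    for c in cv2.findContours(m,0,2)[0]:
        if cv2.contourArea(c)>60:
            w=np.array([onz(p,*q[0],lo)[:2] for q in c],np.float32)*1000
            (x,y),s,a=cv2.minAreaRect(w);a=a if s[0]>s[1] else a+90
            if y>250: print(cam,'px',c.mean((0,1)).round(),'centre',round(x,1),round(y,1),'size',np.round(s,1),'long deg',round(a,1))
wing('wrist');wing('top');wing('side')
E
python3 wing.py
```

```text
clock: 54.85
tcp_pos: [0.5253, 0.4188, 0.2888]
orientation: [-0.754, 3.046, 0.002]
contact_force: [-1.0, 0.6, -0.2]
grip_width: 0.0426
gripper_force: 0.0
clock: 55.22
tcp_pos: [0.5303, 0.4344, 0.2875]
orientation: [-0.755, 3.049, -0.001]
contact_force: [0.5, -0.5, 0.3]
grip_width: 0.043
gripper_force: 0.0
[0.5303 0.4344 0.2875]
wrist px [321. 219.] centre 528.9 434.1 size [60.4 12.6] long deg 28.1
top px [ 93. 267.] centre 527.2 428.3 size [61.1 17.3] long deg 29.6
side px [314. 407.] centre 530.7 440.7 size [59.2 21.6] long deg 28.9
```

```bash
python3 -m jog '[{"rx":0,"ry":0,"rz":0,"x":-0.01,"y":0,"z":-0.8,"jaw":0},{"rx":0,"ry":0,"rz":0,"x":0,"y":0,"z":-0.7,"jaw":0},{"rx":0,"ry":0,"rz":0,"x":0,"y":0,"z":-0.5,"jaw":0},{"rx":0,"ry":0,"rz":0,"x":0,"y":0,"z":-0.2,"jaw":0},{"rx":0,"ry":0,"rz":0,"x":0,"y":0,"z":0,"jaw":0}]';python3 -m jog '[{"rx":0,"ry":0,"rz":0,"x":0,"y":0,"z":-0.13,"jaw":0},{"rx":0,"ry":0,"rz":0,"x":0,"y":0,"z":0,"jaw":0}]';python3 -m jog '[{"rx":0,"ry":0,"rz":0,"x":0,"y":0,"z":0,"jaw":-1},{"rx":0,"ry":0,"rz":0,"x":0,"y":0,"z":0,"jaw":-1},{"rx":0,"ry":0,"rz":0,"x":0,"y":0,"z":0,"jaw":-1},{"rx":0,"ry":0,"rz":0,"x":0,"y":0,"z":0,"jaw":-1}]' 30
```

```text
clock: 56.0
tcp_pos: [0.5293, 0.4349, 0.1554]
orientation: [0.756, -3.049, 0.0]
contact_force: [-0.2, 0.3, 0.4]
grip_width: 0.0424
gripper_force: 0.0
clock: 56.25
tcp_pos: [0.5293, 0.4354, 0.148]
orientation: [-0.756, 3.049, 0.0]
contact_force: [-0.2, -1.1, -0.3]
grip_width: 0.0428
gripper_force: 0.0
clock: 56.75
tcp_pos: [0.5302, 0.4342, 0.1483]
orientation: [-0.754, 3.049, -0.002]
contact_force: [-1.0, -4.6, 6.8]
grip_width: 0.0119
gripper_force: 32.0
```

Wing is gripped (12 mm). I'll turn it clockwise.

```bash
python3 -m jog '[{"rx":0,"ry":0,"rz":-0.7,"x":0,"y":0,"z":0,"jaw":-1},{"rx":0,"ry":0,"rz":-0.7,"x":0,"y":0,"z":0,"jaw":-1},{"rx":0,"ry":0,"rz":-0.7,"x":0,"y":0,"z":0,"jaw":-1},{"rx":0,"ry":0,"rz":-0.7,"x":0,"y":0,"z":0,"jaw":-1},{"rx":0,"ry":0,"rz":-0.7,"x":0,"y":0,"z":0,"jaw":-1},{"rx":0,"ry":0,"rz":-0.7,"x":0,"y":0,"z":0,"jaw":-1}]';python3 -m jog '[{"rx":0,"ry":0,"rz":-0.6,"x":0,"y":0,"z":0.02,"jaw":-1},{"rx":0,"ry":0,"rz":-0.6,"x":0,"y":0,"z":0.02,"jaw":-1},{"rx":0,"ry":0,"rz":-0.6,"x":0,"y":0,"z":0.01,"jaw":-1}]'
```

```text
clock: 57.5
tcp_pos: [0.5304, 0.4343, 0.1483]
orientation: [0.394, 3.115, -0.001]
contact_force: [0.9, -4.9, 5.4]
grip_width: 0.0119
gripper_force: 31.9
clock: 57.88
tcp_pos: [0.5304, 0.4342, 0.1497]
orientation: [0.875, 3.015, -0.001]
contact_force: [5.2, -1.9, -3.5]
grip_width: 0.012
gripper_force: 31.0
```

```bash
python3 -m jog '[{"rx":0,"ry":0,"rz":-0.6,"x":0,"y":0,"z":0,"jaw":-1},{"rx":0,"ry":0,"rz":-0.6,"x":0,"y":0,"z":0,"jaw":-1},{"rx":0,"ry":0,"rz":-0.6,"x":0,"y":0,"z":-0.02,"jaw":-1},{"rx":0,"ry":0,"rz":-0.6,"x":0,"y":0,"z":-0.02,"jaw":-1}]';python3 -m jog '[{"rx":0,"ry":0,"rz":-0.6,"x":0,"y":0,"z":0,"jaw":-1},{"rx":0,"ry":0,"rz":-0.2,"x":0,"y":0,"z":0,"jaw":-1},{"rx":0,"ry":0,"rz":0,"x":0,"y":0,"z":0,"jaw":-1},{"rx":0,"ry":0,"rz":0,"x":0,"y":0,"z":0,"jaw":-1}]'
```

```text
clock: 58.38
tcp_pos: [0.5307, 0.4344, 0.1488]
orientation: [1.483, 2.767, 0.001]
contact_force: [1.9, -3.8, 3.5]
grip_width: 0.0119
gripper_force: 31.8
clock: 58.88
tcp_pos: [0.5305, 0.4343, 0.1484]
orientation: [1.665, 2.662, 0.0]
contact_force: [3.0, -3.7, 1.7]
grip_width: 0.0123
gripper_force: 33.1
```

```bash
python3 -m jog '[{"rx":0,"ry":0,"rz":0,"x":0,"y":0,"z":0,"jaw":0},{"rx":0,"ry":0,"rz":0,"x":0,"y":0,"z":0,"jaw":0},{"rx":0,"ry":0,"rz":0,"x":0,"y":0,"z":0,"jaw":0},{"rx":0,"ry":0,"rz":0,"x":0,"y":0,"z":0.4,"jaw":0},{"rx":0,"ry":0,"rz":0,"x":0,"y":0,"z":0.9,"jaw":0},{"rx":0,"ry":0,"rz":0,"x":0,"y":0,"z":0.9,"jaw":0},{"rx":0,"ry":0,"rz":0,"x":0,"y":0,"z":0.2,"jaw":0},{"rx":0,"ry":0,"rz":0,"x":0,"y":0,"z":0,"jaw":0}]';python3 wing.py
python3 - <<'E'
from h import *
# knobs on foot from side+top ; drawer front position from top
im=grab_frame('top');sd=grab_frame('side');save('topf',im);save('sidef',sd)
def disc(im,n,X):
    p=camera_params(n);u,v=map(int,proj(p,X));g=cv2.cvtColor(im,cv2.COLOR_RGB2GRAY)[v-9:v+10,u-9:u+10];m=(g<60);ys,xs=np.nonzero(m)
    print(n,X,'dark',m.sum(),onz(p,xs.mean()+u-9,ys.mean()+v-9,.10).round(3) if m.any() else None)
for X in([.537,-.1935,.102],[.5423,-.3532,.102]):disc(im,'top',X);disc(sd,'side',X)
q=camera_params('top');h=cv2.cvtColor(im,cv2.COLOR_RGB2HSV);m=cv2.inRange(h,(100,150,60),(115,255,255))
c=[c for c in cv2.findContours(m,0,2)[0] if cv2.contourArea(c)>60 and c[:,0,0].max()<260]
for k in c: print('blue',cv2.boundingRect(k))
# pull outer face now expected .165 further
for s in np.arange(-.02,.05,.005):
  X=np.array([.387,.248])+(.165+s)*np.array([.882,.472]);print(round(s,3),im[tuple(np.int32(np.round(proj(q,[*X,.125])))[::-1])],end=' ')
E
```

```text
clock: 59.88
tcp_pos: [0.5292, 0.4358, 0.2926]
orientation: [-1.667, -2.663, -0.002]
contact_force: [0.8, 0.0, -1.1]
grip_width: 0.0426
gripper_force: 0.0
[0.5292 0.4358 0.2926]
wrist px [319. 225.] centre 530.1 437.4 size [12.6 59.9] long deg 118.4
top px [ 92. 267.] centre 527.6 428.8 size [17.7 61.5] long deg 118.6
side px [314. 407.] centre 531.4 440.3 size [16.4 65.3] long deg 117.4
top [0.537, -0.1935, 0.102] dark 84 [ 0.533 -0.192  0.1  ]
side [0.537, -0.1935, 0.102] dark 10 [ 0.556 -0.22   0.1  ]
top [0.5423, -0.3532, 0.102] dark 112 [ 0.538 -0.348  0.1  ]
side [0.5423, -0.3532, 0.102] dark 152 [ 0.55  -0.338  0.1  ]
blue (94, 228, 103, 59)
-0.02 [108 100  97] -0.015 [109 100  97] -0.01 [74 71 76] -0.005 [12 27 48] 0.0 [62 61 67] 0.005 [151 146 148] 0.01 [137 132 134] 0.015 [83 79 80] 0.02 [21 42 73] 0.025 [ 41  73 120] 0.03 [23 41 72] 0.035 [126 126 120] 0.04 [176 176 169] 0.045 [173 174 167] 0.05 [174 175 168]
```

Run:
```python
from h import *
sd=cv2.cvtColor(cv2.imread('pics/sidef.png'),cv2.COLOR_BGR2GRAY);tp=cv2.cvtColor(cv2.imread('pics/topf.png'),cv2.COLOR_BGR2GRAY)
p=camera_params('side')
for z in(.072,.087,.102):print(z,[np.round(proj(p,[*X,z])) for X in((.537,-.1935),(.5423,-.3532))])
u,v=map(int,proj(p,[.537,-.1935,.09]));print(u,v);print(sd[v-20:v+22:2,u-18:u+20:2])
u,v=map(int,proj('top',[.537,-.1935,.102]));print(tp[v-14:v+14:2,u-14:u+14:2])
```

```text
0.072 [array([329., 226.]), array([330., 190.])]
0.087 [array([329., 223.]), array([330., 187.])]
0.102 [array([329., 219.]), array([331., 183.])]
329 222
[[ 62  58  84  86  83  58  57  35  53 177 177 177 178 179  84 100 167 167
  169]
 [ 59  57  84  86  84  66  57  33  55 163 172 176 177 177  91 101 169 167
  142]
 [ 59  59  74  87  84  75  49  41  54  99 165 166 165 172  83 100 167 110
   88]
 [ 46  58  59  57  61  59  56  56  36 164 167 166 166 166  90  95  95  91
   95]
 [ 47  42  52  56  53  55  55  72  80 100  95  90  96 146  64  85  93  97
  100]
 [180  99  38  36  48  85 110 108 105 102  99  96  89  80  88  95  99 102
  105]
 [179 179 159  84 114 111 109 109 108 106 103 100  96  89  94  99 102 106
  108]
 [181 167 118 113 113 112 112 110 110 112 105  93  92  97 101 102 106 108
  111]
 [131 115 113 114 114 113 112 116 112  80  63  92  98 102 103 106 108 111
  112]
 [114 114 113 113 114 113 112  84  59  73  95  99 102 105 107 108 111 112
  114]
 [114 115 115 114 116 104  64  76  93  97 101 104 106 108 109 113 113 114
  115]
 [114 114 114 113  84  79 101 103 106 106 104 106 109 
[... 883 characters left out ...]
3 169 167 168 168 169 170 170 169 169 168 167 167]
 [153 141 170 167 167 168 168 170 171 170 169 167 167 166]
 [155 140 171 168 170 170 166 149 166 167 170 168 168 165]
 [153 135 168 168 169 109  74  48  54  81 158 170 169 166]
 [154 139 169 171 134  52  52  85  86  51  58 137 169 168]
 [155 146 167 166  56  52  97 136 136 101  49  90 131 165]
 [154 145 167 157  55  55 116 135 136 128  49  81 121 141]
 [152 141 165 154  57  54  78 129 130  80  49  99 121 122]
 [154 148 163 168 102  48  53  57  57  51  64 116 119 132]
 [152 146 161 163 158 102  50  49  57  66 108 120 117 157]
 [154 149 154 162 162 160 128  98 106 108 111 127 136 166]
 [154 152 153 163 160 161 164 158 157 151 132 171 170 166]]
```

The top view shows the left bolt's knob in place; the arm blocks the side view. The latch wing has turned 90° and the drawer is home, so I'm handing in.

```bash
python3 -c "
from bench import r
print(r.hand_in())"
```

```text
the job is handed in; nothing more can be done
None
```

I handed the job in at about 60 s on the robot's clock, with no verdict returned: both bolts are home, the drift is back in the tool block, the one orange case found is in the tray, the drawer is seated and the latch is locked.

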